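# Tighten the corner nut of the tile press with a ring spanner

## Robot

A 6-joint arm with a two-finger parallel gripper is mounted at the origin on the work surface; the furniture and walls round the work are solid. World frame = base frame: x ahead of the robot, y to its left, z up, the work surface at z = 0. Lengths are in m, angles in rad, forces in N, time in s.
With the tool pointing down it reaches from about 0.425 to 0.95 m from the base axis. Payload 3.5 kg.
Tool frame: the origin (TCP) lies midway between the tips of the shut fingers; the grasp point (between the pads) lies 19 mm behind it; z points along the fingers, y is the line along which they close (so a half turn about z gives the same grasp; the last joint's range is limited). The gripper opens to 85 mm and grips with 20 to 120 N. Pads are 22 mm wide; open, the fingers measure 114 mm over their backs; the gripper's body (76 mm by 85 mm) begins 54 mm behind the grasp point. The pads swing forward as they close: fully open they stand 13 mm farther back than shut.
Start: joints at [-1.29, 0.286, 1.577, -0, 1.279, -0.15], TCP at [0.282, -0.613, 0.231] pointing down, gripper open.
Joint ranges: [-2.77, 2.77], [-0.9, 2.22], [0.21, 2.48], [-1.53, 4.67], [0.24, 2.81], [-2.84, 2.84]. Speed limits (rad/s): [2.79, 2.79, 3.14, 3.14, 3.14, 3.14].

## Interface

Orientations are given as a unit quaternion [x, y, z, w].
In Python, from plant import ctrl gives the robot as it stands. The module is installed in compiled form; this text tells all that it offers.
- The arm moves only by the shell command python3 -m inch 'ROWS' [FORCE]. ROWS is JSON, a list of rows, each a list of 5 numbers: the closure, from 0 (fully open) to 1 (shut), then the shift along the tool's x, y, z in m, then the turn about the tool's z in degrees. A call has 1 to 5 rows; each row is the pose to reach, as a shift and turn from the pose commanded when the call began, along the tool's axes at that moment; what a row does not reach only later rows make up. A row lasts 1/12 s, in which the tool goes at most 41.7 mm and 7.16 degrees, less where a joint would pass 70% of its speed; a pose out of reach is approached as far as the arm can. A call with a gripper value outside its range is refused whole. The fingers move at their own pace and stop on an object; FORCE is the grip in N (left out, the last holds). Time passes only in rows, so rows that repeat a pose let the fingers close. It gives the time, the measured TCP pose, the force, the opening and the grip force at its end, in the units of the state.
- ctrl.get_state(): the state, without advancing time (a new reading comes with each control period).
- ctrl.read_camera(name): name is "side" or "top"; returns a dict with "pixels" (480x640x3 uint8, red, green, blue), "depth" (480x640 float32, m along the optical axis (not along the pixel's ray), 0 where there is no reading), "fx", "fy", "cx", "cy" (pixels), "xyz" and "rotation" of the camera in the world. Camera axes: x right, y down, z forward; pixel columns grow to the right and rows downward; lengths in m; the calibration is good to about 2 mm. A picture is of the moment at which its call begins.
- ctrl.sign_off(): hands the job in; it is judged then, once.
Trained networks look in a picture, given as the dict that the camera call returned (one of the last four; its "shot" number tells which), for a name from the list of things; names that differ only in an ending like _2 or _b are one class to them, and where a whole thing is asked for, a point or a joint stands for the part that bears it (a point fixed in the world has none). Each returns a list of dicts, best first, with "score" (0 to 1); they miss things now and then, are a little off and sometimes report something else, mostly with a low value. They report only what shows in the picture. A call takes as long as a camera call.
- ctrl.spot_in(query, picture): "at" ([column, row] in pixels, amid what is visible of it).
- ctrl.tip_of(query, picture): "at" ([column, row] in pixels: a listed point, or the origin of a listed thing).
The state is a dict: "time": time; "qpos": joint angles; "dq": joint speeds; "joint_efforts": joint torques, N m; "eef_pos": TCP position; "tcp_rot": TCP orientation; "contact_force": force on the tool from outside, world axes, zero at the start; "wrist_torque": the same for the moment, N m; "opening": opening from 0.0 (shut) to 1.0 (fully open); "finger_force": force on a finger pad.
Only numpy, scipy, OpenCV 4.12 (cv2) and the standard library are available. Lean on these libraries where they do the work, as an engineer would, in place of code of your own. Each camera call takes 0.05 s, during which the arm holds its last target. There are 200 camera calls.

## Task

Pick up the steel ring spanner with the black rubber sleeve and use it to tighten the brass nut in the corner of the green tile press clockwise until it is fully home, then pull it up firm against its spring washer, to about 1.5 newton metres (13 N at the middle of the sleeve) and never as much as 2.5. The ribs leave the spanner only a short swing, so lift it off and reseat it on the nut for each stroke without ramming the ribs, and keep the fingers themselves off the press. Then lay the spanner back down flat on the bench clear of the press, and leave the ink tin and the wooden stamp where they are.

Things in the scene. Friction and masses are not known exactly. Their poses are not given: they have to be found in the camera images.
- spanner_grip (a point): Grasp point of the loose steel ring spanner, 0.25 kg, which lies flat on the bench: mid-height of its straight shank (14 mm wide across y, 18 mm high; black rubber sleeve from 36 mm behind to 61 mm ahead of this point, its end). x points along the shank away from the ring, whose centre is 115 mm back along -x. The spanner is 18 mm thick throughout, its underside 9 mm below.
- spanner_ring (a point): Centre of the spanner's ring (49 mm across outside), on its underside; axes as spanner_grip. Six-sided through hole, 32 mm across flats, 2 mm lead-in chamfer below; x passes through the middle of a flat. It fits the 30 mm nut with 1 mm play all round and turns about 7 degrees free either way; it drops on where its x agrees with that of nut_top to 6 degrees, modulo 60.
- nut_top (a point): Middle of the top of the brass hexagon nut (30 mm across flats, 16 mm high, bevelled top), on its upright axis, 61 mm above the bench. Turns with the nut: x passes through the middle of a flat, marked by a red dot. The fixed stud (20 mm diameter) stands 5 mm above it. The nut sits on a steel washer, 50 mm across: the underside of a fully seated spanner rests there, 16 mm below this point.
- clamp_nut (a joint): Angle of the nut on its thread, rad; grows as it is tightened (clockwise from above). 0 is fully home, a firm end (under load it gives up to 0.04 rad); it starts 1.3 to 1.85 rad short of that (negative). It turns against about 0.3 N m of friction and stays where it is left.
- pocket (a point): On the nut's axis at the washer's top, 45 mm above the bench, fixed to the green press corner. Its -x axis points out of the open side of the nut's pocket, along the middle of the spanner's swing: the shank of a seated spanner touches a rib when it points 42 degrees to either side of -x.
- ink_tin: Small round black ink tin, 36 mm across, 21 mm high; origin at the middle of its underside. Bystander.
- wood_stamp: Small wooden stamp block, 55 x 22 x 21 mm, behind the press; origin at the middle of its underside. Bystander.
- spanner: The spanner itself; origin as spanner_ring.
- press_corner: Green cast press corner, base 130 x 130 x 16 mm, bolted down; origin on the nut's axis at bench level, axes as pocket. It carries the washer, the nut and stop_ribs. Nothing of it stands farther than 95 mm from the nut's axis.
- stop_ribs: The green walls of the nut's pocket; origin and axes as press_corner. Two upright ribs, 12 mm thick, from 50 to 82 mm from the nut's axis, tops 64 mm above the bench, stand 57 degrees to either side of -x; a back wall of the same height joins them behind the nut and stays 38 mm or more from its axis.
- spring_washer (a joint): Wind-up of the spring washer under the nut, rad, clockwise from above: turning moment on the nut divided by 30 N m/rad, so 0.05 at 1.5 N m. 0 when the spanner is slack, about 0.01 while the nut runs, and rises once the nut is home. It springs back when let go.

How it is judged:
By the outcome, as a careful person would: the job done as asked, in the order asked, and still so for the second after the job is handed in, with the robot touching nothing.
It also fails if it takes over 72 s, if anything falls off the work surface, if the arm or the gripper's body presses on something with over 40 N, if the wrist force passes 120 N, or if a joint passes its speed limit or range.

## Working session

There is one attempt and no reset: what is moved stays moved. The work goes in short steps, Python scripts to look and compute and a shell command to move; the robot and the scene stay as the last step left them, time stands still between calls to the robot, and variables do not carry over. Pictures are saved under pics/ and viewed, at most 10 in all, crops included, and the job is handed in when it is done.

```bash
mkdir -p pics; cat > h.py <<'E'
import numpy as np, cv2
from scipy.spatial.transform import Rotation as R
from plant import ctrl
def world(p,uv,z=None,win=2):
    u,v=uv; r=np.array([(u-p["cx"])/p["fx"],(v-p["cy"])/p["fy"],1.0])
    rot=np.array(p["rotation"]); M=rot if rot.shape==(3,3) else R.from_quat(rot.ravel()).as_matrix()
    o=np.array(p["xyz"]); d=M@r
    if z is None:
        iu,iv=int(round(u)),int(round(v)); w=p["depth"][iv-win:iv+win+1,iu-win:iu+win+1]; w=w[w>0]
        return o+d*np.median(w)
    return o+d*(z-o[2])/d[2]
def save(p,n,box=None,s=1):
    im=cv2.cvtColor(p["pixels"],cv2.COLOR_RGB2BGR)
    if box: im=im[box[1]:box[3],box[0]:box[2]]
    cv2.imwrite("pics/"+n,cv2.resize(im,None,fx=s,fy=s,interpolation=cv2.INTER_CUBIC))
E
python3 - <<'E'
from h import *
np.set_printoptions(precision=4,suppress=True)
s=ctrl.get_state(); print({k:np.round(v,3) for k,v in s.items()})
Z=dict(spanner_grip=.009,spanner_ring=.018,nut_top=.061,pocket=.045,ink_tin=.0,wood_stamp=.0,press_corner=0)
for c in("side","top"):
    p=ctrl.read_camera(c); save(p,c+"0.png"); print(c,p["xyz"],np.round(p["rotation"],3),p["fx"])
    for q in Z:
        for d in ctrl.tip_of(q,p)[:2]: print(c,q,np.round(d["at"],1),round(d["score"],2),world(p,d["at"],Z[q]))
E
```

```text
{'time': np.float64(0.0), 'qpos': array([-1.29 ,  0.287,  1.578, -0.   ,  1.279, -0.15 ]), 'dq': array([-0.001,  0.002, -0.   ,  0.002,  0.   ,  0.   ]), 'joint_efforts': array([  0.   , -40.598, -29.263,  -0.   ,   0.006,  -0.   ]), 'eef_pos': array([ 0.282, -0.613,  0.23 ]), 'tcp_rot': array([ 0.977,  0.214, -0.   , -0.001]), 'contact_force': array([ 0.111, -0.204,  0.498]), 'wrist_torque': array([-0.021,  0.045, -0.023]), 'finger_force': np.float64(0.0), 'opening': np.float64(0.997)}
side [ 0.4913 -0.7881  0.5337] [ 0.868 -0.016  0.01  -0.497] 440.414033953841
side spanner_grip [420.7 303. ] 0.33 [ 0.7108 -0.1467  0.009 ]
side spanner_ring [261.4 237.6] 0.69 [0.397  0.0903 0.018 ]
side nut_top [351.7 307.4] 0.5 [ 0.5714 -0.2177  0.061 ]
side pocket [348.5 311.3] 0.81 [ 0.5676 -0.2085  0.045 ]
side ink_tin [224.5 347.7] 0.79 [ 0.3578 -0.2409  0.    ]
side wood_stamp [419.6 303.3] 0.64 [ 0.7123 -0.1365  0.    ]
side press_corner [348.3 335. ] 0.56 [ 0.568  -0.2179  0.    ]
top [ 0.4335 -0.0108  1.3425] [ 0.709 -0.705  0.02  -0.025] 512.9833003652539
top spanner_grip [232.  284.8] 0.63 [0.3823 0.2364 0.009 ]
top spanner_ring [277.2 284.5] 0.86 [0.3841 0.1183 0.018 ]
top nut_top [409.8 211.8] 0.65 [ 0.5691 -0.2164  0.061 ]
top pocket [407.2 210. ] 0.63 [ 0.5754 -0.2124  0.045 ]
top ink_tin [417.9 295. ] 0.63 [ 0.3584 -0.2461  0.    ]
top wood_stamp [376.  158.5] 0.49 [ 0.7168 -0.1376  0.    ]
top press_corner [408.6 213.4] 0.67 [ 0.5713 -0.223   0.    ]
```

View pics/top0.png

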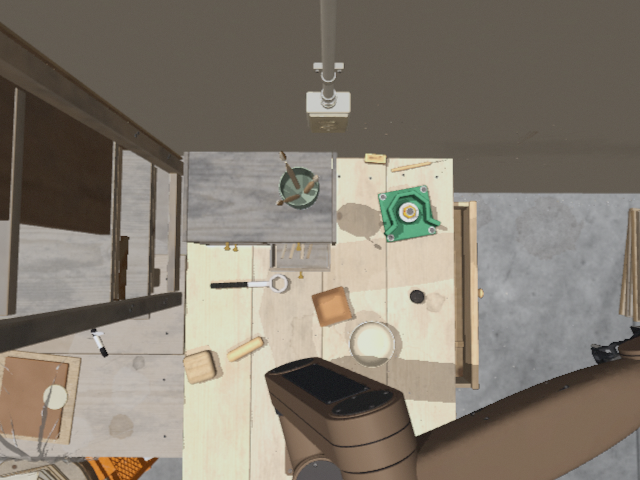

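```bash
python3 - <<'E'
from h import *
p=ctrl.read_camera("side"); save(p,"side_press.png",(270,240,430,360),5)
E
```

```text
(no output)
```

View pics/side_press.png

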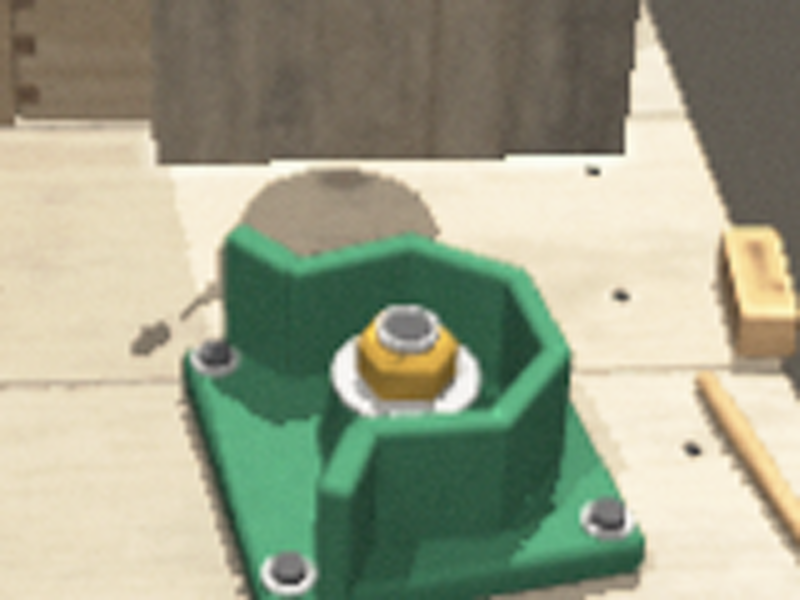

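Top view: the spanner lies along +y with its ring at (278,284) and its sleeve end at (211,285). The press is at (408,212) with its pocket opening down-image (towards -x). The tin is at (417,296) and the stamp at (376,158). Side crop: hex nut inside the ribs, with the open side to the left. No red dot is visible. Next I'll measure angles more finely.

```bash
python3 - <<'E'
from h import *
np.set_printoptions(precision=4,suppress=True)
acc=0
for i in range(6):
    p=ctrl.read_camera("top"); acc=acc+p["pixels"].astype(float)
    for q in("spanner_grip","spanner_ring","nut_top","pocket"):
        z=dict(spanner_grip=.009,spanner_ring=.0,nut_top=.061,pocket=.045)[q]
        d=ctrl.tip_of(q,p)[:1]
        if d: print(q,world(p,d[0]["at"],z),round(d[0]["score"],2))
p["pixels"]=(acc/6).astype(np.uint8)
a=p["pixels"][150:270,370:450].astype(int)
save(p,"nut_top.png",(374,178,446,246),8)
# sleeve axis
im=p["pixels"].astype(int); m=np.zeros(im.shape[:2],bool); m[275:295,200:262]=True
m&=(im.max(2)<60); v,u=np.nonzero(m); P=np.array([world(p,(a,b),.018) for a,b in zip(u,v)])
c=P.mean(0); w,V=np.linalg.eigh(np.cov(P[:,:2].T)); print("sleeve n",len(u),"mean",c,"axis",V[:,1],"y range",P[:,1].min(),P[:,1].max())
red=(im[...,0]-np.maximum(im[...,1],im[...,2])); red[:, :395]=0; red[:,425:]=0; red[:198]=0; red[228:]=0
idx=np.argsort(red.ravel())[::-1][:12]
print([(int(i%640),int(i//640),int(red.ravel()[i]),im.reshape(-1,3)[i].tolist()) for i in idx])
for y,x in((285,300),): pass
for uv in((230,180),(260,230),(300,235),(285,257),(300,187)): print(uv,world(p,uv))
q=ctrl.read_camera("side"); save(q,"side_nut.png",(335,290,370,325),16)
E
```

```text
spanner_grip [0.3795 0.2353 0.009 ] 0.81
spanner_ring [0.3883 0.1267 0.    ] 0.94
nut_top [ 0.5707 -0.2207  0.061 ] 0.39
pocket [ 0.582  -0.2135  0.045 ] 0.88
spanner_grip [0.3808 0.2361 0.009 ] 0.92
spanner_ring [0.3887 0.1162 0.    ] 0.96
nut_top [ 0.5714 -0.2229  0.061 ] 0.52
pocket [ 0.5746 -0.2139  0.045 ] 0.87
spanner_grip [0.3743 0.238  0.009 ] 0.95
spanner_ring [0.3949 0.1176 0.    ] 0.68
nut_top [ 0.5714 -0.2167  0.061 ] 0.47
pocket [ 0.5777 -0.2185  0.045 ] 0.61
spanner_grip [0.3751 0.2282 0.009 ] 0.78
nut_top [ 0.5724 -0.2089  0.061 ] 0.42
pocket [ 0.5744 -0.2165  0.045 ] 0.63
spanner_grip [0.3769 0.2386 0.009 ] 0.71
spanner_ring [0.3936 0.1178 0.    ] 0.64
nut_top [ 0.5759 -0.2137  0.061 ] 0.64
pocket [ 0.5805 -0.2145  0.045 ] 0.61
spanner_grip [0.3725 0.2427 0.009 ] 0.84
nut_top [ 0.5709 -0.2182  0.061 ] 0.54
pocket [ 0.5729 -0.2195  0.045 ] 0.59
sleeve n 138 mean [0.3832 0.2436 0.018 ] axis [-0.0474  0.9989] y range 0.19862556760216935 0.288856353308943
[(404, 211, 75, [200, 125, 49]), (405, 211, 57, [208, 151, 132]), (404, 210, 52, [202, 150, 61]), (405, 210, 44, [208, 164, 112]), (404, 212, 41, [214, 173, 71]), (404, 209, 36, [203, 167, 67]), (405, 209, 35, [214, 179, 83]), (405, 215, 34, [200, 166, 65]), (406, 216, 34, [185, 151, 66]), (407, 216, 34, [201, 167, 66]), (408, 217, 33, [190, 157, 62]), (405, 208, 33, [211, 178, 70])]
(230, 180) [0.6203 0.2049 0.224 ]
(260, 230) [0.5102 0.1372 0.2244]
(300, 235) [0.4997 0.0496 0.2247]
(285, 257) [0.4548 0.0987 0.0221]
(300, 187) [0.6036 0.0499 0.236 ]
```

View pics/nut_top.png

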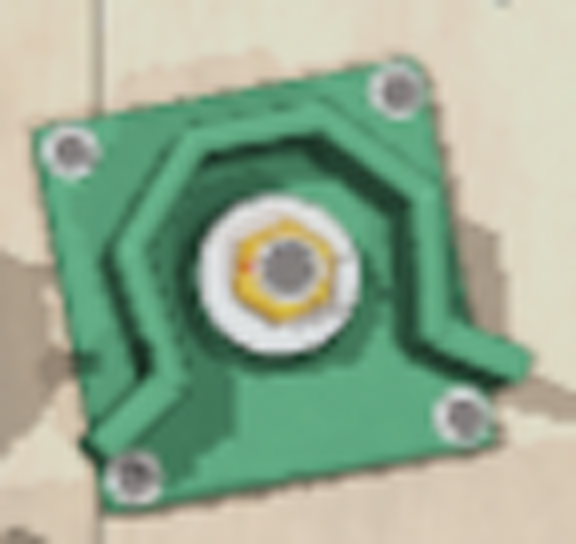

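View pics/side_nut.png

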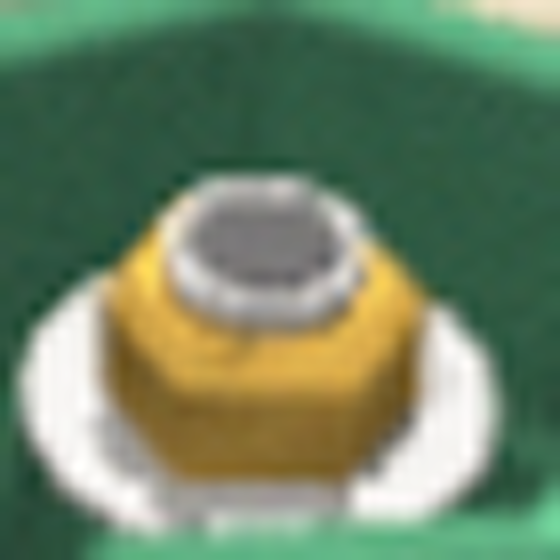

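Top crop: the red dot at about (404.6,211.4) and nut centre at about (409,211.8) put the nut's x at about 86° world. The pocket opening points at about 190.5°. Side crop: the nut and washer are clear, and no dot faces this camera. Next I'll plan the approach.

```bash
cat >> h.py <<'E'
def pose():
    s=ctrl.get_state(); X=R.from_quat(s["tcp_rot"]).as_matrix()[:,0]
    return [*s["eef_pos"],np.degrees(np.arctan2(X[1],X[0]))]
def legs(wps,start=None):
    c=start or pose(); print("now",np.round(c,4))
    for w in wps:
        h=np.radians(c[3]); dx,dy=w[0]-c[0],w[1]-c[1]
        t=(c[3]-w[3]+180)%360-180
        print("to",w,": x %.4f y %.4f z %.4f turn %.1f"%(dx*np.cos(h)+dy*np.sin(h),dx*np.sin(h)-dy*np.cos(h),c[2]-w[2],t)); c=w
E
python3 - <<'E'
from h import *
p=ctrl.read_camera("top")
n=world(p,(409.1,211.75),.061); d=world(p,(404.6,211.4),.061); print(n,np.degrees(np.arctan2(d[1]-n[1],d[0]-n[0])))
f=lambda a:world(p,(374+a[0]/8,178+a[1]/8),.061)
a=f((280,323));b=f((283,218));print("vertex dir",np.degrees(np.arctan2(b[1]-a[1],b[0]-a[0])))
for A,B in(((35,130),(105,510)),((425,65),(490,430))):
    A=f(A);B=f(B);print("edge",np.degrees(np.arctan2(B[1]-A[1],B[0]-A[0]))%360)
legs([(.42,-.46,.28,45),(.49,-.27,.29,60),(.49,-.08,.30,75),(.44,.11,.30,92),(.383,.241,.20,92)])
E
```

```text
[ 0.56924641 -0.21465666  0.061     ] 85.80898124904627
vertex dir -1.9158534835779493
edge 190.30389577303637
edge 189.6069591354339
now [ 0.2819 -0.6133  0.2313 24.6813]
to (0.42, -0.46, 0.28, 45) : x 0.1895 y -0.0816 z -0.0487 turn -20.3
to (0.49, -0.27, 0.29, 60) : x 0.1838 y -0.0849 z -0.0100 turn -15.0
to (0.49, -0.08, 0.3, 75) : x 0.1645 y -0.0950 z -0.0100 turn -15.0
to (0.44, 0.11, 0.3, 92) : x 0.1706 y -0.0975 z 0.0000 turn -17.0
to (0.383, 0.241, 0.2, 92) : x 0.1329 y -0.0524 z 0.1000 turn 0.0
```

```bash

python3 -m inch '[[0,0.19,-0.082,-0.049,-20.3],[0,0.19,-0.082,-0.049,-20.3],[0,0.19,-0.082,-0.049,-20.3],[0,0.19,-0.082,-0.049,-20.3],[0,0.19,-0.082,-0.049,-20.3]]'
python3 -m inch '[[0,0.184,-0.085,-0.01,-15],[0,0.184,-0.085,-0.01,-15],[0,0.184,-0.085,-0.01,-15],[0,0.184,-0.085,-0.01,-15],[0,0.184,-0.085,-0.01,-15]]'
python3 -m inch '[[0,0.165,-0.095,-0.01,-15],[0,0.165,-0.095,-0.01,-15],[0,0.165,-0.095,-0.01,-15],[0,0.165,-0.095,-0.01,-15],[0,0.165,-0.095,-0.01,-15]]'
python3 -m inch '[[0,0.171,-0.098,0,-17],[0,0.171,-0.098,0,-17],[0,0.171,-0.098,0,-17],[0,0.171,-0.098,0,-17],[0,0.171,-0.098,0,-17]]'
python3 -m inch '[[0,0.133,-0.052,0.1,0],[0,0.133,-0.052,0.1,0],[0,0.133,-0.052,0.1,0],[0,0.133,-0.052,0.1,0],[0,0.133,-0.052,0.1,0]]'
python3 - <<'E'
from h import *
legs([(.383,.241,.08,92),(.383,.241,.003,92)])
q=ctrl.read_camera("side"); save(q,"pick.png",(140,130,340,280),4)
E
```

```text
time: 2.87
eef_pos: [0.4184, -0.4611, 0.2799]
tcp_rot: [0.924, 0.382, 0.0, 0.0]
contact_force: [0.4, -1.1, 0.3]
opening: 0.997
finger_force: 0.0
time: 3.28
eef_pos: [0.4881, -0.2699, 0.2898]
tcp_rot: [0.866, 0.5, 0.0, 0.0]
contact_force: [0.6, -0.9, -0.8]
opening: 1.004
finger_force: 0.0
time: 3.7
eef_pos: [0.4874, -0.0785, 0.3]
tcp_rot: [0.793, 0.61, 0.001, 0.0]
contact_force: [0.2, 0.5, -0.1]
opening: 1.003
finger_force: 0.0
time: 4.12
eef_pos: [0.4362, 0.1111, 0.2997]
tcp_rot: [0.694, 0.72, 0.001, 0.0]
contact_force: [1.2, -0.4, -0.6]
opening: 0.997
finger_force: 0.0
time: 4.53
eef_pos: [0.3763, 0.2421, 0.1949]
tcp_rot: [0.693, 0.721, -0.003, -0.002]
contact_force: [-1.0, -0.7, -0.9]
opening: 1.0
finger_force: 0.0
now [ 0.3763  0.2421  0.1949 92.2232]
to (0.383, 0.241, 0.08, 92) : x -0.0013 y 0.0067 z 0.1149 turn 0.2
to (0.383, 0.241, 0.003, 92) : x 0.0000 y 0.0000 z 0.0770 turn 0.0
```

View pics/pick.png

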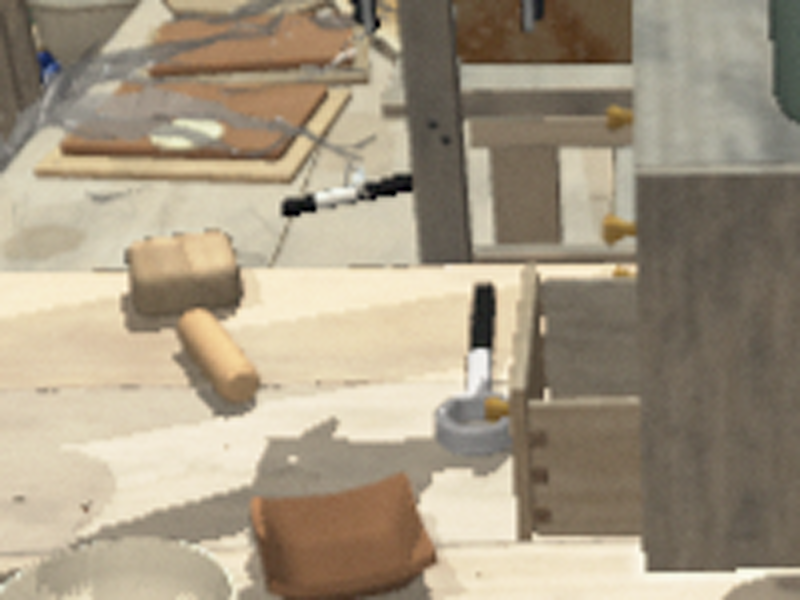

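The side view shows an open drawer with a front panel and a brass knob close to the ring (crop (525,400), ring (475,425)). I'll check the drawer's extent in the depth data before descending.

```bash
python3 - <<'E'
from h import *
p=ctrl.read_camera("side")
for v in range(196,270,6):
    print(v,[tuple(np.round(world(p,(u,v),win=0),2)) for u in range(264,284,4)])
p=ctrl.read_camera("top"); save(p,"topdrawer.png",(195,225,345,325),5)
for d in ctrl.tip_of("spanner_ring",p)[:1]+ctrl.tip_of("spanner_grip",p)[:1]: print(d)
E
```

```text
196 [(np.float64(0.38), np.float64(0.35), np.float64(0.0)), (np.float64(0.4), np.float64(0.35), np.float64(0.0)), (np.float64(0.42), np.float64(0.12), np.float64(0.11)), (np.float64(0.42), np.float64(0.36), np.float64(-0.0)), (np.float64(0.43), np.float64(0.35), np.float64(0.0))]
202 [(np.float64(0.39), np.float64(0.31), np.float64(0.0)), (np.float64(0.4), np.float64(0.31), np.float64(0.0)), (np.float64(0.43), np.float64(0.1), np.float64(0.1)), (np.float64(0.43), np.float64(0.12), np.float64(0.09)), (np.float64(0.44), np.float64(0.13), np.float64(0.09))]
208 [(np.float64(0.39), np.float64(0.28), np.float64(0.0)), (np.float64(0.4), np.float64(0.27), np.float64(0.0)), (np.float64(0.43), np.float64(0.07), np.float64(0.11)), (np.float64(0.43), np.float64(0.13), np.float64(0.07)), (np.float64(0.44), np.float64(0.13), np.float64(0.07))]
214 [(np.float64(0.39), np.float64(0.25), np.float64(-0.0)), (np.float64(0.42), np.float64(0.04), np.float64(0.1)), (np.float64(0.43), np.float64(0.04), np.float64(0.1)), (np.float64(0.43), np.float64(0.13), np.float64(0.06)), (np.float64(0.44), np.float64(
[... 1977 characters left out ...]
loat64(0.44), np.float64(-0.02), np.float64(0.03))]
262 [(np.float64(0.41), np.float64(0.02), np.float64(-0.0)), (np.float64(0.42), np.float64(0.01), np.float64(0.0)), (np.float64(0.43), np.float64(-0.02), np.float64(0.02)), (np.float64(0.44), np.float64(-0.02), np.float64(0.02)), (np.float64(0.44), np.float64(-0.02), np.float64(0.02))]
268 [(np.float64(0.41), np.float64(-0.01), np.float64(0.0)), (np.float64(0.42), np.float64(-0.01), np.float64(0.0)), (np.float64(0.43), np.float64(-0.01), np.float64(0.0)), (np.float64(0.43), np.float64(-0.01), np.float64(0.0)), (np.float64(0.44), np.float64(-0.01), np.float64(-0.0))]
{'at': [278.5, 281.3], 'score': 0.81}
{'at': [237.1, 285.0], 'score': 0.64}
```

View pics/topdrawer.png

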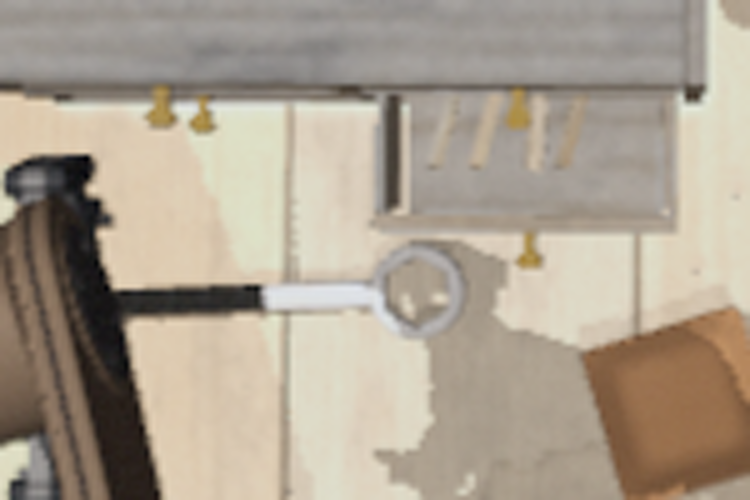

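The drawer occupies x≥0.415, y −0.02 to 0.13, up to z 0.11, so I lift straight up after grasping. Ring centre is about (279,282.6) px. Descending now.

```bash

python3 -m inch '[[0,0,0,0,0],[0,0,0,0,0]]'
python3 -m inch '[[0,0,0,0.04,0],[0,0,0,0.08,0],[0,0,0,0.12,0],[0,0,0,0.12,0],[0,0,0,0.12,0]]'
python3 - <<'E'
from h import *
legs([(.382,.241,.003,92.3)])
E
```

```text
time: 4.95
eef_pos: [0.3822, 0.239, 0.2007]
tcp_rot: [0.696, 0.719, 0.001, 0.001]
contact_force: [-0.4, 0.1, 0.3]
opening: 0.996
finger_force: 0.0
time: 5.37
eef_pos: [0.3798, 0.2386, 0.0781]
tcp_rot: [0.695, 0.719, -0.002, -0.001]
contact_force: [-0.5, 0.9, 0.8]
opening: 1.001
finger_force: 0.0
now [3.798e-01 2.386e-01 7.810e-02 9.191e+01]
to (0.382, 0.241, 0.003, 92.3) : x 0.0023 y 0.0022 z 0.0751 turn -0.4
```

```bash

python3 -m inch '[[0,0.002,0,0.035,0],[0,0.002,0,0.065,0],[0,0.002,0,0.076,0],[0,0.002,0,0.076,0],[0,0.002,0,0.076,0]]'
python3 -m inch '[[1,0,0,0,0],[1,0,0,0,0],[1,0,0,0,0],[1,0,0,0,0],[1,0,0,0,0]]' 80
python3 -m inch '[[1,0,0,0,0],[1,0,0,0,0],[1,0,0,0,0],[1,0,0,0,0],[1,0,0,0,0]]'
```

```text
time: 5.78
eef_pos: [0.3834, 0.2423, 0.006]
tcp_rot: [0.695, 0.719, 0.002, 0.001]
contact_force: [0.1, -0.9, 0.4]
opening: 1.002
finger_force: 0.0
time: 6.2
eef_pos: [0.3813, 0.2419, 0.004]
tcp_rot: [0.695, 0.719, 0.001, 0.0]
contact_force: [-0.5, -0.3, -0.3]
opening: 0.301
finger_force: 0.0
time: 6.62
eef_pos: [0.3815, 0.2419, 0.0041]
tcp_rot: [0.695, 0.719, 0.0, 0.0]
contact_force: [-1.7, -0.9, 6.0]
opening: 0.138
finger_force: 79.7
```

```bash

python3 -m inch '[[1,0,0,-0.03,0],[1,0,0,-0.07,0],[1,0,0,-0.11,0],[1,0,0,-0.15,0],[1,0,0,-0.15,0]]'
python3 - <<'E'
from h import *
print(np.round(ctrl.get_state()["contact_force"],2))
q=ctrl.read_camera("side"); save(q,"lift.png",(180,100,340,220),5)
p=[*pose()]
legs([(.40,.22,.28,100),(.45,.08,.29,130),(.44,-.095,.28,160),(.435,-.095,.15,180),(.435,-.095,.03,180)])
E
```

```text
time: 7.03
eef_pos: [0.3855, 0.2436, 0.1616]
tcp_rot: [0.695, 0.719, 0.007, 0.003]
contact_force: [1.8, 1.8, -0.7]
opening: 0.14
finger_force: 78.8
[ 1.77  1.75 -0.7 ]
now [ 0.3837  0.2428  0.1579 91.9816]
to (0.4, 0.22, 0.28, 100) : x -0.0234 y 0.0155 z -0.1221 turn -8.0
to (0.45, 0.08, 0.29, 130) : x -0.1466 y 0.0249 z -0.0100 turn -30.0
to (0.44, -0.095, 0.28, 160) : x -0.1276 y -0.1201 z 0.0100 turn -30.0
to (0.435, -0.095, 0.15, 180) : x 0.0047 y -0.0017 z 0.1300 turn -20.0
to (0.435, -0.095, 0.03, 180) : x 0.0000 y 0.0000 z 0.1200 turn 0.0
```

View pics/lift.png

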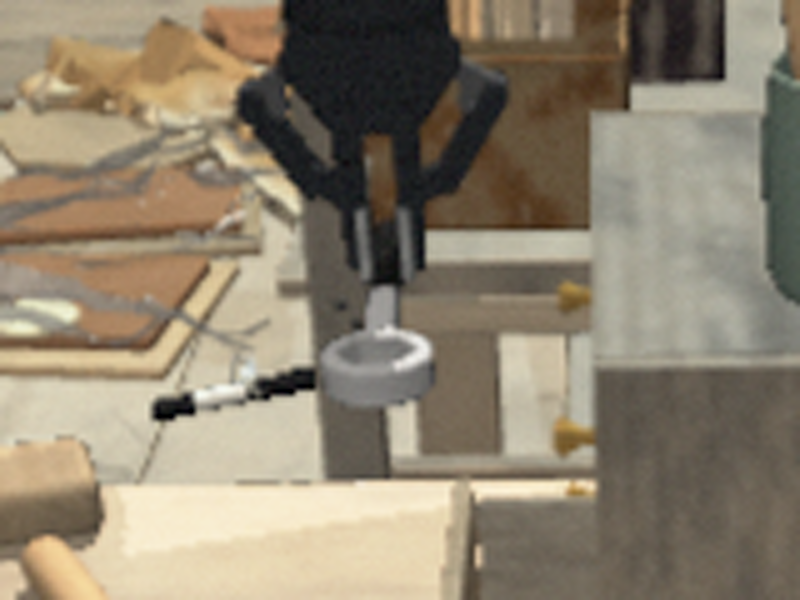

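The spanner is held level, with the ring at crop (378,365). Carrying it to the free patch by the press to re-grasp the other way round (joint 6 range).

```bash

python3 -m inch '[[1,-0.005,0.003,-0.035,-2],[1,-0.012,0.008,-0.07,-5],[1,-0.02,0.013,-0.105,-8],[1,-0.023,0.015,-0.125,-8],[1,-0.023,0.015,-0.125,-8]]'
python3 -m inch '[[1,-0.02,0.005,-0.01,-5],[1,-0.055,0.01,-0.01,-12],[1,-0.09,0.016,-0.01,-18],[1,-0.125,0.022,-0.01,-24],[1,-0.147,0.025,-0.01,-30]]'
python3 -m inch '[[1,-0.025,-0.024,0,-7],[1,-0.053,-0.05,0,-14],[1,-0.08,-0.076,0.005,-20],[1,-0.107,-0.1,0.01,-26],[1,-0.128,-0.12,0.01,-30]]'
python3 -m inch '[[1,0,0,0.015,-5],[1,0.004,-0.002,0.045,-11],[1,0.005,-0.002,0.08,-17],[1,0.005,-0.002,0.115,-20],[1,0.005,-0.002,0.13,-20]]'
python3 -m inch '[[1,0,0,0,0],[1,0,0,0,0]]'
python3 - <<'E'
from h import *
legs([(.435,-.097,.03,180),(.435,-.097,.004,180)])
E
```

```text
time: 7.5
eef_pos: [0.3987, 0.2193, 0.2816]
tcp_rot: [0.643, 0.766, 0.003, 0.002]
contact_force: [1.0, 0.4, -1.8]
opening: 0.139
finger_force: 78.9
time: 7.92
eef_pos: [0.4456, 0.077, 0.2839]
tcp_rot: [0.421, 0.907, -0.001, -0.003]
contact_force: [0.9, 0.1, -2.4]
opening: 0.136
finger_force: 78.7
time: 8.33
eef_pos: [0.4349, -0.096, 0.2732]
tcp_rot: [0.171, 0.985, 0.001, -0.004]
contact_force: [1.1, 1.0, -3.1]
opening: 0.138
finger_force: 78.7
time: 8.75
eef_pos: [0.4259, -0.0935, 0.1392]
tcp_rot: [0.0, 1.0, 0.003, -0.007]
contact_force: [-0.9, 0.1, -2.6]
opening: 0.139
finger_force: 78.9
time: 8.92
eef_pos: [0.4294, -0.0949, 0.1448]
tcp_rot: [0.001, 1.0, 0.002, -0.003]
contact_force: [-0.1, -0.0, -0.6]
opening: 0.135
finger_force: 78.9
now [ 4.294000e-01 -9.490000e-02  1.448000e-01  1.799069e+02]
to (0.435, -0.097, 0.03, 180) : x -0.0056 y -0.0021 z 0.1148 turn -0.1
to (0.435, -0.097, 0.004, 180) : x 0.0000 y 0.0000 z 0.0260 turn 0.0
```

```bash

python3 -m inch '[[1,-0.005,-0.002,0.03,0],[1,-0.005,-0.002,0.06,0],[1,-0.005,-0.002,0.09,0],[1,-0.005,-0.002,0.11,0],[1,-0.005,-0.002,0.115,0]]'
python3 -m inch '[[1,0,0,0.01,0],[1,0,0,0.018,0],[1,0,0,0.023,0],[1,0,0,0.023,0],[1,0,0,0.023,0]]'
```

```text
time: 9.33
eef_pos: [0.4348, -0.0971, 0.0308]
tcp_rot: [0.001, 1.0, 0.001, -0.003]
contact_force: [-2.2, -0.9, -3.0]
opening: 0.143
finger_force: 78.9
time: 9.75
eef_pos: [0.4373, -0.0984, 0.011]
tcp_rot: [0.001, 1.0, -0.0, 0.001]
contact_force: [-0.1, -0.2, -2.6]
opening: 0.13
finger_force: 78.9
```

```bash

python3 -m inch '[[1,0,0,0.002,0],[1,0,0,0.004,0],[1,0,0,0.006,0],[1,0,0,0.006,0],[1,0,0,0.006,0]]'
python3 -m inch '[[0.45,0,0,0,0],[0.45,0,0,0,0],[0.45,0,0,0,0],[0.45,0,0,0,0],[0.45,0,0,0,0]]'
python3 -m inch '[[0.45,0,0,-0.01,0],[0.45,0,0,-0.03,0],[0.45,0,0,-0.05,0],[0.45,0,0,-0.07,0],[0.45,0,0,-0.07,0]]'
```

```text
time: 10.17
eef_pos: [0.4368, -0.0982, 0.0044]
tcp_rot: [0.001, 1.0, -0.0, 0.0]
contact_force: [0.3, 0.9, -1.5]
opening: 0.138
finger_force: 78.9
time: 10.58
eef_pos: [0.437, -0.0983, 0.0046]
tcp_rot: [0.001, 1.0, -0.0, 0.0]
contact_force: [-0.7, -0.5, -0.7]
opening: 0.551
finger_force: 0.0
time: 11.0
eef_pos: [0.4398, -0.0995, 0.0791]
tcp_rot: [0.001, 1.0, -0.002, 0.004]
contact_force: [1.7, -0.9, 0.1]
opening: 0.553
finger_force: 0.0
```

```bash

python3 -m inch '[[0.45,0,0,0,7],[0.45,0,0,0,14],[0.45,0,0,0,21],[0.45,0,0,0,28],[0.45,0,0,0,35]]' | head -3
python3 -m inch '[[0.45,0,0,0,7],[0.45,0,0,0,14],[0.45,0,0,0,21],[0.45,0,0,0,28],[0.45,0,0,0,35]]' | head -3
python3 -m inch '[[0.45,0,0,0,7],[0.45,0,0,0,14],[0.45,0,0,0,21],[0.45,0,0,0,28],[0.45,0,0,0,35]]' | head -3
python3 -m inch '[[0.45,0,0,0,7],[0.45,0,0,0,14],[0.45,0,0,0,21],[0.45,0,0,0,28],[0.45,0,0,0,35]]' | head -3
python3 -m inch '[[0.45,0,0,0,7],[0.45,0,0,0,14],[0.45,0,0,0,21],[0.45,0,0,0,28],[0.45,0,0,0,35]]' | head -3
python3 -m inch '[[0.45,0,0,0,5],[0.45,0,0,0,5],[0.45,0,0,0,5]]'
python3 - <<'E'
from h import *
np.set_printoptions(precision=4,suppress=True)
legs([(.437,-.098,.0045,0)]); print(np.degrees(ctrl.get_state()["qpos"]))
for c in("top","side"):
    q=ctrl.read_camera(c)
    for n,z in(("spanner_ring",.0),("spanner_grip",.009),("nut_top",.061)):
        for d in ctrl.tip_of(n,q)[:1]: print(c,n,np.round(d["at"],1),round(d["score"],2),world(q,d["at"],z))
save(q,"flip.png",(230,200,390,320),5)
E
```

```text
time: 11.42
eef_pos: [0.4364, -0.098, 0.0742]
tcp_rot: [0.304, 0.953, 0.0, -0.0]
time: 11.83
eef_pos: [0.4364, -0.098, 0.0741]
tcp_rot: [0.577, 0.817, -0.0, -0.0]
time: 12.25
eef_pos: [0.4364, -0.098, 0.0741]
tcp_rot: [0.796, 0.606, -0.0, -0.0]
time: 12.67
eef_pos: [0.4364, -0.098, 0.0741]
tcp_rot: [0.941, 0.339, -0.0, -0.0]
time: 13.08
eef_pos: [0.4364, -0.098, 0.0741]
tcp_rot: [0.999, 0.04, -0.0, -0.0]
time: 13.33
eef_pos: [0.4365, -0.098, 0.0742]
tcp_rot: [1.0, 0.0, -0.0, -0.0]
contact_force: [0.2, -0.1, 0.6]
opening: 0.547
finger_force: 0.0
now [ 0.4365 -0.098   0.0742  0.0534]
to (0.437, -0.098, 0.0045, 0) : x 0.0005 y -0.0000 z 0.0697 turn 0.1
[-25.6942  -1.2846 128.1195   0.0017  53.1879  64.2514]
top nut_top [410.2 211.5] 0.59 [ 0.5699 -0.2174  0.061 ]
side spanner_ring [338.4 293.2] 0.71 [ 0.5602 -0.1     0.    ]
side spanner_grip [278.2 290. ] 0.66 [ 0.4424 -0.0974  0.009 ]
side nut_top [351.3 304.6] 0.51 [ 0.5715 -0.2104  0.061 ]
```

View pics/flip.png

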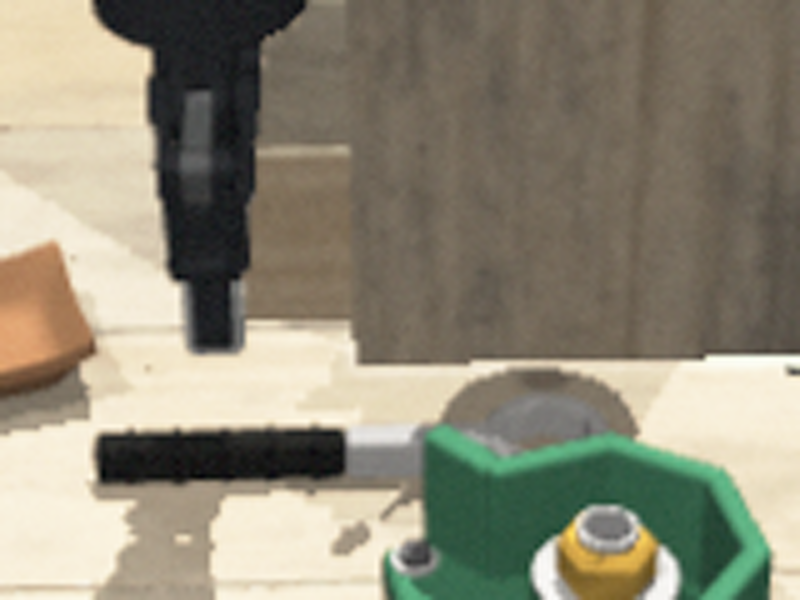

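The spanner lies at H≈180°, sleeve crop x 97–345 (u 249–299), fingers above it. Re-gripping.

```bash

python3 - <<'E'
from h import *
q=ctrl.read_camera("side")
for uv in((249.4,291),(299,291.3)): print(world(q,uv,.009-.0))
for uv in((249.4,290),(299,290)): print(world(q,uv,.012))
E
python3 -m inch '[[0.45,0,0,0.02,0],[0.45,0,0,0.05,0],[0.45,0,0,0.065,0],[0.45,0,0,0.0695,0],[0.45,0,0,0.0695,0]]'
python3 -m inch '[[1,0,0,0,0],[1,0,0,0,0],[1,0,0,0,0],[1,0,0,0,0],[1,0,0,0,0]]' 80
python3 -m inch '[[1,0,0,0,0],[1,0,0,0,0]]'
python3 -m inch '[[1,0,0,-0.02,0],[1,0,0,-0.05,0],[1,0,0,-0.085,0],[1,0,0,-0.12,0],[1,0,0,-0.13,0]]'
python3 -m inch '[[1,0,0,0,0],[1,0,0,0,0]]'
```

```text
[ 0.38659605 -0.09862146  0.009     ]
[ 0.48296862 -0.10295036  0.009     ]
[ 0.38689486 -0.09938446  0.012     ]
[ 0.48302571 -0.10275157  0.012     ]
time: 14.2
eef_pos: [0.4356, -0.0976, 0.0036]
tcp_rot: [1.0, -0.001, -0.002, -0.001]
contact_force: [0.5, 0.8, -0.5]
opening: 0.547
finger_force: 0.0
time: 14.62
eef_pos: [0.4379, -0.0987, 0.0065]
tcp_rot: [1.0, -0.0, 0.001, 0.001]
contact_force: [-1.0, 1.4, 6.1]
opening: 0.135
finger_force: 80.5
time: 14.78
eef_pos: [0.4379, -0.0987, 0.0065]
tcp_rot: [1.0, -0.0, 0.001, 0.001]
contact_force: [-1.0, 1.2, 6.1]
opening: 0.133
finger_force: 80.5
time: 15.2
eef_pos: [0.4396, -0.0994, 0.1406]
tcp_rot: [1.0, -0.001, 0.005, 0.002]
contact_force: [1.7, -1.4, -2.2]
opening: 0.132
finger_force: 79.5
time: 15.37
eef_pos: [0.4362, -0.0979, 0.1342]
tcp_rot: [1.0, -0.001, -0.0, -0.0]
contact_force: [0.3, -0.7, -3.6]
opening: 0.134
finger_force: 79.5
```

```bash

python3 - <<'E'
from h import *
legs([(.4616,-.2759,.120,29)])
E
```

```text
now [ 0.4362 -0.0979  0.1342 -0.0817]
to (0.4616, -0.2759, 0.12, 29) : x 0.0257 y 0.1779 z 0.0142 turn -29.1
```

```bash

python3 -m inch '[[1,0.004,0.03,0,-4],[1,0.009,0.065,0,-10],[1,0.014,0.1,0.005,-17],[1,0.02,0.14,0.01,-23],[1,0.025,0.173,0.014,-28]]'
python3 -m inch '[[1,0.001,0.004,0,-1],[1,0.001,0.004,0,-1],[1,0.001,0.004,0,-1],[1,0.001,0.004,0,-1]]'
cat > look.py <<'E'
from h import *
from sys import argv
np.set_printoptions(precision=4,suppress=True)
s=ctrl.get_state(); P=pose(); h=np.radians(P[3]); D=.1245
ring=np.array(P[:2])+D*np.array([np.cos(h),np.sin(h)])
print("pose",np.round(P,4),"ring est",ring,"F",np.round(s["contact_force"],2),"M",np.round(s["wrist_torque"],3))
zr=P[2]-.0065
for c in("top","side"):
    q=ctrl.read_camera(c)
    for n,z in(("spanner_ring",zr),("nut_top",.061),("pocket",.045)):
        for d in ctrl.tip_of(n,q)[:1]: print(c,n,np.round(d["at"],1),round(d["score"],2),world(q,d["at"],z)[:2])
    if len(argv)>1:
        i=cv2.cvtColor(q["pixels"],cv2.COLOR_RGB2BGR); b=(372,176,447,251) if c=="top" else (315,265,390,340)
        np.save("%s.npy"%c,q["pixels"]); i=cv2.resize(i[b[1]:b[3],b[0]:b[2]],(400,400),interpolation=cv2.INTER_CUBIC)
        L=i if c=="top" else np.hstack([L,i])
if len(argv)>1: cv2.imwrite("pics/"+argv[1],L)
E
python3 look.py hover.png
```

```text
time: 15.78
eef_pos: [0.4597, -0.2721, 0.1168]
tcp_rot: [0.97, 0.244, -0.002, -0.002]
contact_force: [0.5, -0.3, -1.8]
opening: 0.136
finger_force: 79.4
time: 16.12
eef_pos: [0.4631, -0.2722, 0.1189]
tcp_rot: [0.968, 0.25, -0.001, -0.002]
contact_force: [-0.4, -0.3, -2.9]
opening: 0.136
finger_force: 79.5
pose [ 0.4631 -0.2722  0.1189 28.9335] ring est [ 0.5721 -0.212 ] F [-0.43 -0.28 -2.85] M [0.001 0.125 0.038]
top spanner_ring [412.  205.2] 0.8 [ 0.5797 -0.2135]
top nut_top [406.4 217.3] 0.67 [ 0.5552 -0.2078]
top pocket [407.4 210.4] 0.62 [ 0.5744 -0.2129]
side spanner_ring [355.  278.9] 0.97 [ 0.5756 -0.2083]
side nut_top [352.  303.4] 0.66 [ 0.573  -0.2073]
side pocket [350.8 312.4] 0.83 [ 0.5712 -0.2114]
```

View pics/hover.png

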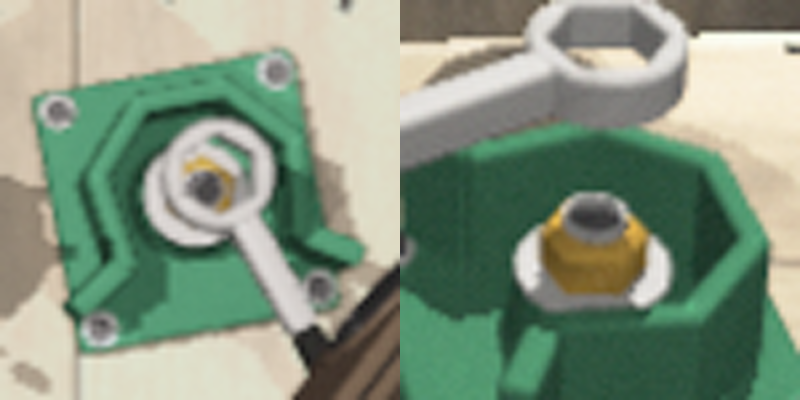

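Hover view: ring at about crop (220,172) top and (607,35) side. Stud top at about (207,186) top and (597,215) side. The shank points out of the pocket's open side between the ribs. Next I compute the relative offset.

```bash
python3 - <<'E'
from h import *
np.set_printoptions(precision=4,suppress=True)
T=np.load("top.npy"); 
p=ctrl.read_camera("top"); q=ctrl.read_camera("side")
k=75/400
t=lambda a,z:world(p,(372+(a[0]+.5)*k-.5,176+(a[1]+.5)*k-.5),z)[:2]
s=lambda a,z:world(q,(315+(a[0]-400+.5)*k-.5,265+(a[1]+.5)*k-.5),z)[:2]
print("top ring",t((220,172),.1305),"stud",t((207,186),.066))
print("side ring",s((607,35),.1305),"stud",s((597,215),.066))
# finer: Hough circle on upsampled top crop
g=cv2.resize(cv2.cvtColor(p["pixels"][176:251,372:447],cv2.COLOR_RGB2GRAY),None,fx=8,fy=8,interpolation=cv2.INTER_CUBIC)
c=cv2.HoughCircles(g,cv2.HOUGH_GRADIENT,1,40,param1=80,param2=25,minRadius=72,maxRadius=95)
if c is not None:
    for x,y,r in c[0][:4]: print("circle",x/8+372,y/8+176,r/8,world(p,(372+(x+.5)/8-.5,176+(y+.5)/8-.5),.1305)[:2])
E
```

```text
top ring [ 0.5712 -0.2125] stud [ 0.5719 -0.2171]
side ring [ 0.5718 -0.2122] stud [ 0.571  -0.2173]
circle 413.9375 207.8125 10.4 [ 0.5724 -0.2141]
```

```bash

python3 -m inch '[[1,-0.0028,-0.0004,0.01,2],[1,-0.0028,-0.0004,0.025,2],[1,-0.0028,-0.0004,0.04,2],[1,-0.0028,-0.0004,0.045,2],[1,-0.0028,-0.0004,0.045,2]]'
python3 -m inch '[[1,0,0,0.001,0],[1,0,0,0.002,0],[1,0,0,0.003,0],[1,0,0,0.004,0],[1,0,0,0.005,0]]'
python3 -m inch '[[1,0,0,0,0],[1,0,0,0,0]]'
python3 look.py
```

```text
time: 17.03
eef_pos: [0.4605, -0.2744, 0.0742]
tcp_rot: [0.973, 0.233, -0.001, -0.002]
contact_force: [-0.2, 0.4, -2.0]
opening: 0.139
finger_force: 79.4
time: 17.45
eef_pos: [0.4619, -0.2755, 0.0714]
tcp_rot: [0.973, 0.233, 0.0, 0.0]
contact_force: [-0.7, 0.0, -3.4]
opening: 0.133
finger_force: 79.4
time: 17.62
eef_pos: [0.4616, -0.2753, 0.071]
tcp_rot: [0.973, 0.233, 0.0, 0.0]
contact_force: [0.0, 0.3, -1.7]
opening: 0.14
finger_force: 79.4
pose [ 0.4616 -0.2753  0.071  26.9183] ring est [ 0.5726 -0.2189] F [ 0.04  0.32 -1.69] M [-0.101  0.063  0.005]
top spanner_ring [411.8 211.2] 0.77 [ 0.5703 -0.2209]
top nut_top [411.2 210.4] 0.59 [ 0.5727 -0.2199]
top pocket [407.4 207. ] 0.79 [ 0.583 -0.213]
side spanner_ring [350.8 307.3] 0.65 [ 0.5694 -0.2216]
side nut_top [352.  305.9] 0.56 [ 0.5723 -0.2138]
side pocket [349.8 312.5] 0.59 [ 0.5695 -0.2116]
```

```bash

python3 -m inch '[[1,0,-0.0018,0.001,0],[1,0,-0.0018,0.002,0],[1,0,-0.0018,0.003,0],[1,0,-0.0018,0.004,0],[1,0,-0.0018,0.005,0]]'
python3 -m inch '[[1,0,0,0.001,0],[1,0,0,0.002,0],[1,0,0,0.003,0],[1,0,0,0.003,0],[1,0,0,0.003,0]]'
python3 look.py|head -1
```

```text
time: 18.43
eef_pos: [0.4607, -0.2736, 0.0657]
tcp_rot: [0.973, 0.233, -0.0, -0.0]
contact_force: [0.2, 0.4, -2.4]
opening: 0.133
finger_force: 79.4
time: 18.85
eef_pos: [0.4609, -0.2735, 0.063]
tcp_rot: [0.973, 0.233, 0.0, -0.0]
contact_force: [0.1, 0.8, 0.1]
opening: 0.134
finger_force: 79.6
pose [ 0.4609 -0.2735  0.063  26.9232] ring est [ 0.5719 -0.2172] F [0.08 0.78 0.07] M [ 0.269 -0.011  0.059]
```

```bash

python3 -m inch '[[1,0,0,0.001,0],[1,0,0,0.002,0],[1,0,0,0.003,0],[1,0,0,0.004,0],[1,0,0,0.005,0]]'
python3 -m inch '[[1,0,0,0.001,0],[1,0,0,0.002,0],[1,0,0,0.003,0],[1,0,0,0.004,0],[1,0,0,0.004,0]]'
python3 look.py|head -1
```

```text
time: 19.67
eef_pos: [0.461, -0.2735, 0.058]
tcp_rot: [0.972, 0.233, 0.0, -0.0]
contact_force: [3.3, 3.0, -2.2]
opening: 0.134
finger_force: 79.5
time: 20.08
eef_pos: [0.4608, -0.2733, 0.0536]
tcp_rot: [0.973, 0.233, 0.0, -0.0]
contact_force: [2.1, 4.3, 0.4]
opening: 0.141
finger_force: 79.8
pose [ 0.4608 -0.2733  0.0536 26.9234] ring est [ 0.5718 -0.2169] F [2.11 4.35 0.41] M [ 0.814 -0.495  0.279]
```

```bash
cat > tq.py <<'E'
from h import *
def show():
    s=ctrl.get_state(); P=pose(); h=np.radians(P[3]); D=.1245; u=np.array([np.cos(h),np.sin(h)])
    F=s["contact_force"]; r=-D*u; ring=np.array(P[:2])+D*u
    print("H %.1f ring %.4f %.4f z %.4f F along %.1f across(y) %.1f z %.1f Mz %.3f tau %.3f"%((P[3]+180)%360,*ring,P[2],F[0]*u[0]+F[1]*u[1],F[0]*u[1]-F[1]*u[0],F[2],s["wrist_torque"][2],s["wrist_torque"][2]+r[0]*F[1]-r[1]*F[0]))
show()
E
python3 -m inch '[[1,0.0006,-0.0006,0.001,0],[1,0.0006,-0.0006,0.001,0],[1,0.0006,-0.0006,0.001,0]]' | head -1; python3 tq.py
python3 -m inch '[[1,0.0001,-0.0027,0,1.25],[1,0.0001,-0.0054,0,2.5],[1,0.0003,-0.0082,0,3.75],[1,0.0005,-0.0109,0,5],[1,0.0005,-0.0109,0,5]]' | head -1; python3 tq.py
python3 -m inch '[[1,0.0001,-0.0027,0,1.25],[1,0.0001,-0.0054,0,2.5],[1,0.0003,-0.0082,0,3.75],[1,0.0005,-0.0109,0,5],[1,0.0005,-0.0109,0,5]]' | head -1; python3 tq.py
```

```text
time: 20.73
H 206.9 ring 0.5717 -0.2166 z 0.0526 F along 1.6 across(y) -1.9 z -0.4 Mz 0.195 tau -0.045
time: 21.15
H 201.9 ring 0.5716 -0.2161 z 0.0526 F along -0.1 across(y) -0.1 z -1.9 Mz 0.144 tau 0.128
time: 21.57
H 196.9 ring 0.5721 -0.2160 z 0.0528 F along 1.0 across(y) -2.2 z -1.8 Mz 0.234 tau -0.040
```

```bash

python3 -m inch '[[1,0.0001,-0.0027,0,1.25],[1,0.0001,-0.0054,0,2.5],[1,0.0003,-0.0082,0,3.75],[1,0.0005,-0.0109,0,5],[1,0.0005,-0.0109,0,5]]' | head -1; python3 tq.py
python3 -m inch '[[1,0.0001,-0.0027,0,1.25],[1,0.0001,-0.0054,0,2.5],[1,0.0003,-0.0082,0,3.75],[1,0.0005,-0.0109,0,5],[1,0.0005,-0.0109,0,5]]' | head -1; python3 tq.py
```

```text
time: 21.98
H 191.9 ring 0.5721 -0.2165 z 0.0530 F along 0.8 across(y) 0.0 z -2.9 Mz 0.281 tau 0.283
time: 22.4
H 186.9 ring 0.5721 -0.2165 z 0.0530 F along -0.4 across(y) 0.5 z -1.9 Mz 0.295 tau 0.359
```

```bash

python3 -m inch '[[1,0.0001,-0.0054,0,2.5],[1,0.0005,-0.0109,0,5],[1,0.0011,-0.0163,0,7.5],[1,0.0019,-0.0216,0,10],[1,0.0019,-0.0216,0,10]]' | head -1; python3 tq.py
python3 -m inch '[[1,0.0001,-0.0054,0,2.5],[1,0.0005,-0.0109,0,5],[1,0.0011,-0.0163,0,7.5],[1,0.0019,-0.0216,0,10],[1,0.0019,-0.0216,0,10]]' | head -1; python3 tq.py
python3 -m inch '[[1,0.0001,-0.0054,0,2.5],[1,0.0005,-0.0109,0,5],[1,0.0008,-0.0141,0,6.5],[1,0.0013,-0.0173,0,8],[1,0.0019,-0.0216,0,10]]' | head -1; python3 tq.py
```

```text
time: 22.82
H 176.9 ring 0.5719 -0.2163 z 0.0529 F along -1.0 across(y) 1.4 z -2.5 Mz 0.171 tau 0.347
time: 23.23
H 167.0 ring 0.5717 -0.2163 z 0.0528 F along -1.5 across(y) 2.0 z -2.2 Mz 0.064 tau 0.314
time: 23.65
H 157.0 ring 0.5714 -0.2167 z 0.0527 F along -1.5 across(y) 2.3 z -1.2 Mz 0.180 tau 0.469
```

```bash

python3 -m inch '[[1,0,-0.0022,0,1],[1,0.0001,-0.0044,0,2],[1,0.0001,-0.0054,0,2.5],[1,0.0001,-0.0054,0,2.5]]' | head -1; python3 tq.py
python3 -m inch '[[1,0.0001,0.0043,0,-2],[1,0.0005,0.0109,0,-5],[1,0.0009,0.0152,0,-7],[1,0.0009,0.0152,0,-7],[1,0.0009,0.0152,0,-7]]' | head -1; python3 tq.py
python3 -m inch '[[1,0,0,-0.003,0],[1,0,0,-0.008,0],[1,0,0,-0.015,0],[1,0,0,-0.025,0],[1,0,0,-0.034,0]]' | head -1; python3 tq.py
```

```text
time: 23.98
H 154.4 ring 0.5716 -0.2163 z 0.0527 F along -3.5 across(y) 3.7 z -1.8 Mz -0.015 tau 0.441
time: 24.4
H 161.3 ring 0.5722 -0.2165 z 0.0528 F along -1.3 across(y) -0.1 z -2.8 Mz -0.006 tau -0.016
time: 24.82
H 161.4 ring 0.5725 -0.2165 z 0.0883 F along 0.2 across(y) 1.2 z -1.6 Mz 0.024 tau 0.174
```

```bash

python3 -m inch '[[1,0.0009,0.0152,0,-7],[1,0.0037,0.0301,0,-14],[1,0.0083,0.0446,0,-21],[1,0.0146,0.0585,0,-28],[1,0.0167,0.0623,0,-30]]' | head -1; python3 tq.py
python3 -m inch '[[1,0.0009,0.0152,0,-7],[1,0.0037,0.0301,0,-14],[1,0.0083,0.0446,0,-21],[1,0.0146,0.0585,0,-28],[1,0.0167,0.0623,0,-30]]' | head -1; python3 tq.py
python3 -m inch '[[1,0,0,0.005,0],[1,0,0,0.01,0],[1,0,0,0.015,0],[1,0,0,0.015,0],[1,0,0,0.015,0]]' | head -1; python3 tq.py
```

```text
time: 25.23
H 191.6 ring 0.5729 -0.2184 z 0.0887 F along -1.1 across(y) -0.5 z -1.9 Mz 0.042 tau -0.016
time: 25.65
H 221.6 ring 0.5734 -0.2186 z 0.0888 F along -0.8 across(y) 0.2 z -1.3 Mz -0.035 tau -0.006
time: 26.07
H 221.4 ring 0.5713 -0.2155 z 0.0710 F along -0.0 across(y) 0.6 z -2.8 Mz 0.047 tau 0.118
```

```bash

python3 -m inch '[[1,-0.0003,0.001,0.001,0],[1,-0.0003,0.001,0.002,0],[1,-0.0003,0.001,0.004,0],[1,-0.0003,0.001,0.005,0],[1,-0.0003,0.001,0.006,0]]' | head -1; python3 tq.py
python3 -m inch '[[1,0,0,0.001,0],[1,0,0,0.002,0],[1,0,0,0.003,0],[1,0,0,0.003,0]]' | head -1; python3 tq.py
python3 -m inch '[[1,0,0,0.001,0],[1,0,0,0.002,0],[1,0,0,0.003,0],[1,0,0,0.003,0]]' | head -1; python3 tq.py
```

```text
time: 26.48
H 221.4 ring 0.5724 -0.2174 z 0.0657 F along -0.1 across(y) -0.2 z -2.0 Mz -0.011 tau -0.034
time: 26.82
H 221.4 ring 0.5726 -0.2172 z 0.0629 F along 0.1 across(y) -0.9 z 0.7 Mz 0.080 tau -0.036
time: 27.15
H 221.4 ring 0.5728 -0.2172 z 0.0601 F along 1.7 across(y) -2.5 z 1.6 Mz 0.221 tau -0.087
```

```bash

python3 -m inch '[[1,0,-0.0006,0.001,0],[1,0,-0.0008,0.002,0],[1,0,-0.0008,0.004,0],[1,0,-0.0008,0.006,0],[1,0,-0.0008,0.0072,0]]' | head -1; python3 tq.py
python3 -m inch '[[1,0.0001,-0.0027,0,1.25],[1,0.0001,-0.0054,0,2.5],[1,0.0003,-0.0082,0,3.75],[1,0.0005,-0.0109,0,5],[1,0.0005,-0.0109,0,5]]' | head -1; python3 tq.py
```

```text
time: 27.57
H 221.4 ring 0.5719 -0.2161 z 0.0518 F along 3.4 across(y) -2.1 z 0.5 Mz 0.232 tau -0.024
time: 27.98
H 216.3 ring 0.5721 -0.2158 z 0.0522 F along 6.1 across(y) -0.9 z -0.6 Mz 0.296 tau 0.184
```

```bash
cat >> tq.py <<'E'
import sys
s=ctrl.get_state(); P=pose(); h=np.radians(P[3]); F=s["contact_force"]
t=s["wrist_torque"][2]+.1245*(F[0]*np.sin(h)-F[1]*np.cos(h))
if len(sys.argv)>1 and t>float(sys.argv[1]): print("STOP"); sys.exit(1)
E
T="python3 tq.py 0.7"
python3 -m inch '[[1,0.0001,-0.0054,0,2.5],[1,0.0005,-0.0109,0,5],[1,0.0011,-0.0163,0,7.5],[1,0.0019,-0.0216,0,10],[1,0.0019,-0.0216,0,10]]' >/dev/null && $T &&
python3 -m inch '[[1,0.0001,-0.0054,0,2.5],[1,0.0005,-0.0109,0,5],[1,0.0011,-0.0163,0,7.5],[1,0.0019,-0.0216,0,10],[1,0.0019,-0.0216,0,10]]' >/dev/null && $T &&
python3 -m inch '[[1,0,-0.0022,0,1],[1,0.0001,-0.0043,0,2],[1,0.0001,-0.0043,0,2]]' >/dev/null && $T &&
python3 -m inch '[[1,0,-0.0022,0,1],[1,0.0001,-0.0043,0,2],[1,0.0001,-0.0043,0,2]]' >/dev/null && $T &&
python3 -m inch '[[1,0,-0.0022,0,1],[1,0.0001,-0.0043,0,2],[1,0.0001,-0.0043,0,2]]' >/dev/null && $T
```

```text
H 206.4 ring 0.5723 -0.2163 z 0.0525 F along 5.3 across(y) -1.1 z -1.5 Mz 0.411 tau 0.278
H 196.4 ring 0.5722 -0.2166 z 0.0526 F along 3.7 across(y) -0.9 z -1.1 Mz 0.377 tau 0.261
H 194.4 ring 0.5722 -0.2169 z 0.0527 F along 3.3 across(y) -1.9 z -1.0 Mz 0.434 tau 0.203
H 192.4 ring 0.5721 -0.2169 z 0.0527 F along 3.9 across(y) -0.9 z -1.3 Mz 0.340 tau 0.234
H 190.4 ring 0.5720 -0.2169 z 0.0526 F along 2.6 across(y) 0.2 z -1.6 Mz 0.373 tau 0.393
```

```bash
T="python3 tq.py 0.65"
python3 -m inch '[[1,0,-0.0022,0,1],[1,0.0001,-0.0043,0,2],[1,0.0001,-0.0043,0,2]]' 110 >/dev/null && $T &&
python3 -m inch '[[1,0,-0.0022,0,1],[1,0,-0.0022,0,1]]' >/dev/null && $T &&
python3 -m inch '[[1,0,-0.0022,0,1],[1,0,-0.0022,0,1]]' >/dev/null && $T &&
python3 -m inch '[[1,0,-0.0022,0,1],[1,0,-0.0022,0,1]]' >/dev/null && $T &&
python3 -m inch '[[1,0,-0.0022,0,1],[1,0,-0.0022,0,1]]' >/dev/null && $T &&
python3 -m inch '[[1,0,-0.0022,0,1],[1,0,-0.0022,0,1]]' >/dev/null && $T &&
python3 -m inch '[[1,0,-0.0022,0,1],[1,0,-0.0022,0,1]]' >/dev/null && $T &&
python3 -m inch '[[1,0,-0.0022,0,1],[1,0,-0.0022,0,1]]' >/dev/null && $T &&
python3 -m inch '[[1,0,-0.0022,0,1],[1,0,-0.0022,0,1]]' >/dev/null && $T &&
python3 -m inch '[[1,0,-0.0022,0,1],[1,0,-0.0022,0,1]]' >/dev/null && $T &&
python3 -m inch '[[1,0,-0.0022,0,1],[1,0,-0.0022,0,1]]' >/dev/null && $T &&
python3 -m inch '[[1,0,-0.0022,0,1],[1,0,-0.0022,0,1]]' >/dev/null && $T &&
python3 -m inch '[[1,0,-0.0022,0,1],[1,0,-0.0022,0,1]]' >/dev/null && $T &&
python3 -m inch '[[1,0,-0.0022,0,1],[1,0,-0.0022,0,1]]' >/dev/null && $T &&
python3 -m inch '[[1,0,-0.0022,0,1],[1,0,-0.0022,0,1]]' >/dev/null && $T
```

```text
H 188.4 ring 0.5720 -0.2169 z 0.0526 F along 1.7 across(y) -0.3 z -1.0 Mz 0.326 tau 0.283
H 187.4 ring 0.5720 -0.2169 z 0.0527 F along 1.5 across(y) 0.2 z -0.8 Mz 0.370 tau 0.394
H 186.4 ring 0.5720 -0.2168 z 0.0526 F along 1.0 across(y) 0.8 z -0.9 Mz 0.346 tau 0.450
H 185.4 ring 0.5719 -0.2168 z 0.0526 F along 1.9 across(y) 0.2 z -0.2 Mz 0.323 tau 0.347
H 184.4 ring 0.5719 -0.2168 z 0.0526 F along 1.5 across(y) 0.5 z -0.3 Mz 0.278 tau 0.343
H 183.4 ring 0.5719 -0.2167 z 0.0526 F along -0.2 across(y) 0.6 z -0.3 Mz 0.254 tau 0.329
H 182.4 ring 0.5719 -0.2167 z 0.0526 F along 0.2 across(y) 0.7 z -0.0 Mz 0.236 tau 0.324
H 181.4 ring 0.5719 -0.2167 z 0.0526 F along -0.0 across(y) 0.4 z -0.2 Mz 0.212 tau 0.265
H 180.4 ring 0.5718 -0.2166 z 0.0526 F along -0.2 across(y) 1.2 z -0.5 Mz 0.196 tau 0.347
H 179.4 ring 0.5718 -0.2166 z 0.0526 F along 0.1 across(y) 1.2 z -0.8 Mz 0.200 tau 0.355
H 178.4 ring 0.5718 -0.2166 z 0.0526 F along -0.0 across(y) 1.9 z -0.6 Mz 0.226 tau 0.457
H 177.4 ring 0.5718 -0.2165 z 0.0526 F along -1.1 across(y) 1.3 z -0.8 Mz 0.154 tau 0.315
H 176.4 ring 0.5717 -0.2165 z 0.0526 F along -0.8 across(y) 1.5 z -0.5 Mz 0.128 tau 0.318
H 175.4 ring 0.5717 -0.2165 z 0.0526 F along -0.6 across(y) 1.8 z -0.4 Mz 0.167 tau 0.395
H 174.4 ring 0.5717 -0.2164 z 0.0526 F along -1.2 across(y) 1.6 z -0.3 Mz 0.072 tau 0.265
```

```bash
T="python3 tq.py 0.65"
python3 -m inch '[[1,0,-0.0022,0,1],[1,0,-0.0022,0,1]]' | head -1 && $T &&
python3 -m inch '[[1,0,-0.0022,0,1],[1,0,-0.0022,0,1]]' >/dev/null && $T &&
python3 -m inch '[[1,0,-0.0022,0,1],[1,0,-0.0022,0,1]]' >/dev/null && $T &&
python3 -m inch '[[1,0,-0.0022,0,1],[1,0,-0.0022,0,1]]' >/dev/null && $T &&
python3 -m inch '[[1,0,-0.0022,0,1],[1,0,-0.0022,0,1]]' >/dev/null && $T &&
python3 -m inch '[[1,0,-0.0022,0,1],[1,0,-0.0022,0,1]]' >/dev/null && $T &&
python3 -m inch '[[1,0,-0.0022,0,1],[1,0,-0.0022,0,1]]' >/dev/null && $T &&
python3 -m inch '[[1,0,-0.0022,0,1],[1,0,-0.0022,0,1]]' >/dev/null && $T &&
python3 -m inch '[[1,0,-0.0022,0,1],[1,0,-0.0022,0,1]]' >/dev/null && $T &&
python3 -m inch '[[1,0,-0.0022,0,1],[1,0,-0.0022,0,1]]' >/dev/null && $T &&
python3 -m inch '[[1,0,-0.0022,0,1],[1,0,-0.0022,0,1]]' >/dev/null && $T &&
python3 -m inch '[[1,0,-0.0022,0,1],[1,0,-0.0022,0,1]]' >/dev/null && $T &&
python3 -m inch '[[1,0,-0.0022,0,1],[1,0,-0.0022,0,1]]' >/dev/null && $T &&
python3 -m inch '[[1,0,-0.0022,0,1],[1,0,-0.0022,0,1]]' >/dev/null && $T &&
python3 -m inch '[[1,0,-0.0022,0,1],[1,0,-0.0022,0,1]]' >/dev/null && $T &&
python3 -m inch '[[1,0,-0.0022,0,1],[1,0,-0.0022,0,1]]' >/dev/null && $T &&
python3 -m inch '[[1,0,-0.0022,0,1],[1,0,-0.0022,0,1]]' >/dev/null && $T &&
python3 -m inch '[[1,0,-0.0022,0,1],[1,0,-0.0022,0,1]]' >/dev/null && $T &&
python3 -m inch '[[1,0,-0.0022,0,1],[1,0,-0.0022,0,1]]' >/dev/null && $T &&
python3 -m inch '[[1,0,-0.0022,0,1],[1,0,-0.0022,0,1]]' >/dev/null && $T
```

```text
time: 32.32
H 173.4 ring 0.5717 -0.2164 z 0.0526 F along -1.7 across(y) 1.6 z 0.3 Mz 0.112 tau 0.317
H 172.4 ring 0.5717 -0.2164 z 0.0526 F along -2.5 across(y) 2.5 z -0.7 Mz 0.071 tau 0.385
H 171.4 ring 0.5717 -0.2163 z 0.0526 F along -1.0 across(y) 1.9 z -0.5 Mz 0.071 tau 0.311
H 170.4 ring 0.5717 -0.2163 z 0.0526 F along -1.2 across(y) 1.6 z -0.4 Mz 0.105 tau 0.302
H 169.4 ring 0.5717 -0.2163 z 0.0526 F along -1.7 across(y) 2.8 z -0.6 Mz 0.106 tau 0.451
H 168.4 ring 0.5717 -0.2164 z 0.0526 F along -2.6 across(y) 2.8 z -0.6 Mz 0.066 tau 0.411
H 167.4 ring 0.5716 -0.2165 z 0.0526 F along -1.9 across(y) 3.8 z 0.3 Mz 0.153 tau 0.622
H 166.4 ring 0.5716 -0.2165 z 0.0527 F along -2.8 across(y) 5.0 z -0.4 Mz 0.148 tau 0.777
STOP
```

```bash
T="python3 tq.py 1.4"
python3 -m inch '[[1,0,-0.0022,0,1],[1,0,-0.0022,0,1]]' >/dev/null && $T &&
python3 -m inch '[[1,0,-0.0022,0,1],[1,0,-0.0022,0,1]]' >/dev/null && $T &&
python3 -m inch '[[1,0,-0.0011,0,0.5],[1,0,-0.0011,0,0.5]]' >/dev/null && $T &&
python3 -m inch '[[1,0,-0.0011,0,0.5],[1,0,-0.0011,0,0.5]]' >/dev/null && $T &&
python3 -m inch '[[1,0,-0.0011,0,0.5],[1,0,-0.0011,0,0.5]]' >/dev/null && $T &&
python3 -m inch '[[1,0,-0.0011,0,0.5],[1,0,-0.0011,0,0.5]]' >/dev/null && $T
```

```text
H 165.4 ring 0.5716 -0.2166 z 0.0527 F along -1.0 across(y) 6.4 z -0.2 Mz 0.175 tau 0.973
H 164.4 ring 0.5716 -0.2167 z 0.0527 F along -2.6 across(y) 5.5 z -0.8 Mz 0.207 tau 0.893
H 164.0 ring 0.5715 -0.2168 z 0.0527 F along -2.2 across(y) 6.4 z 0.1 Mz 0.289 tau 1.092
H 163.5 ring 0.5715 -0.2169 z 0.0527 F along -2.4 across(y) 6.5 z -0.6 Mz 0.239 tau 1.051
H 163.0 ring 0.5715 -0.2169 z 0.0527 F along -2.2 across(y) 6.8 z -0.8 Mz 0.211 tau 1.060
H 162.5 ring 0.5714 -0.2170 z 0.0527 F along -2.0 across(y) 7.7 z -1.3 Mz 0.333 tau 1.289
```

```bash
T="python3 tq.py 1.6"
python3 -m inch '[[1,0,-0.0011,0,0.5],[1,0,-0.0011,0,0.5]]' >/dev/null && $T &&
python3 -m inch '[[1,0,-0.0011,0,0.5],[1,0,-0.0011,0,0.5]]' >/dev/null && $T &&
python3 -m inch '[[1,0,0,0,0]]' >/dev/null && $T && python3 -m inch '[[1,0,0,0,0]]' >/dev/null && $T && python3 -m inch '[[1,0,0,0,0]]' |head -1 && $T
```

```text
H 162.0 ring 0.5714 -0.2170 z 0.0527 F along -1.1 across(y) 7.1 z -0.9 Mz 0.280 tau 1.162
H 161.5 ring 0.5714 -0.2171 z 0.0527 F along -1.9 across(y) 7.6 z -1.4 Mz 0.316 tau 1.264
H 161.5 ring 0.5714 -0.2171 z 0.0527 F along -2.3 across(y) 7.6 z -1.0 Mz 0.299 tau 1.248
H 161.5 ring 0.5714 -0.2171 z 0.0527 F along -1.4 across(y) 7.2 z -0.7 Mz 0.341 tau 1.244
time: 35.07
H 161.5 ring 0.5714 -0.2171 z 0.0527 F along -1.9 across(y) 7.7 z -1.6 Mz 0.388 tau 1.343
```

```bash
T="python3 tq.py 1.75"
python3 -m inch '[[1,0,-0.0011,0,0.5],[1,0,-0.0022,0,1],[1,0,-0.0022,0,1]]' >/dev/null && $T &&
python3 -m inch '[[1,0,-0.0011,0,0.5],[1,0,-0.0022,0,1],[1,0,-0.0022,0,1]]' >/dev/null && $T &&
python3 -m inch '[[1,0,0,0,0]]' >/dev/null && $T && python3 -m inch '[[1,0,0,0,0]]' >/dev/null && $T && python3 -m inch '[[1,0,0,0,0]]' |head -1 && $T
```

```text
H 160.5 ring 0.5714 -0.2172 z 0.0528 F along -2.3 across(y) 9.6 z -1.7 Mz 0.353 tau 1.546
H 159.5 ring 0.5713 -0.2172 z 0.0527 F along -1.7 across(y) 9.3 z -0.9 Mz 0.360 tau 1.512
H 159.6 ring 0.5713 -0.2172 z 0.0527 F along -1.8 across(y) 9.2 z -0.1 Mz 0.374 tau 1.525
H 159.6 ring 0.5713 -0.2172 z 0.0527 F along -2.7 across(y) 8.9 z -1.1 Mz 0.342 tau 1.449
time: 35.82
H 159.6 ring 0.5713 -0.2173 z 0.0528 F along -1.6 across(y) 8.2 z -0.4 Mz 0.410 tau 1.430
```

```bash
T="python3 tq.py"
python3 -m inch '[[1,0,-0.0011,0,0.5],[1,0,-0.0011,0,0.5],[1,0,-0.0011,0,0.5]]' >/dev/null && $T; python3 -m inch '[[1,0,0,0,0]]' >/dev/null; $T; python3 -m inch '[[1,0,0,0,0]]' >/dev/null; $T
python3 -m inch '[[1,0.0001,0.0043,0,-2],[1,0.0005,0.0109,0,-5],[1,0.0011,0.0163,0,-7.5],[1,0.0019,0.0216,0,-10],[1,0.0019,0.0216,0,-10]]' >/dev/null; $T
python3 -m inch '[[1,0.0001,0.0043,0,-2],[1,0.0002,0.0065,0,-3],[1,0.0002,0.0065,0,-3]]' |head -1; $T
```

```text
H 159.1 ring 0.5712 -0.2173 z 0.0527 F along -1.5 across(y) 10.1 z -0.2 Mz 0.450 tau 1.703
H 159.1 ring 0.5712 -0.2173 z 0.0527 F along -2.0 across(y) 9.5 z -1.0 Mz 0.439 tau 1.623
H 159.1 ring 0.5713 -0.2173 z 0.0527 F along -1.9 across(y) 9.5 z 0.4 Mz 0.422 tau 1.608
H 168.8 ring 0.5718 -0.2157 z 0.0525 F along -1.1 across(y) -2.1 z -0.3 Mz 0.002 tau -0.259
time: 36.9
H 171.8 ring 0.5718 -0.2156 z 0.0525 F along -0.1 across(y) -2.0 z -0.5 Mz -0.051 tau -0.299
```

```bash
T="python3 tq.py"
python3 -m inch '[[1,0,0,0,0]]' >/dev/null; $T
python3 -m inch '[[1,0,-0.0022,0,1],[1,0,-0.0022,0,1]]' >/dev/null; $T
python3 -m inch '[[1,0,-0.0022,0,1],[1,0,-0.0022,0,1]]' >/dev/null; $T
python3 -m inch '[[1,0,-0.0022,0,1],[1,0,-0.0022,0,1]]' >/dev/null; $T
python3 -m inch '[[1,0,-0.0022,0,1],[1,0,-0.0022,0,1]]' >/dev/null; $T
python3 -m inch '[[1,0,-0.0022,0,1],[1,0,-0.0022,0,1]]' |head -1; $T
```

```text
H 171.8 ring 0.5718 -0.2155 z 0.0525 F along -0.7 across(y) -1.7 z -0.2 Mz -0.122 tau -0.340
H 170.9 ring 0.5718 -0.2158 z 0.0526 F along -1.2 across(y) -0.3 z -1.1 Mz -0.065 tau -0.102
H 169.9 ring 0.5718 -0.2162 z 0.0528 F along -1.0 across(y) 1.7 z -1.3 Mz 0.043 tau 0.253
H 168.9 ring 0.5717 -0.2162 z 0.0527 F along -0.8 across(y) 2.2 z -1.0 Mz 0.059 tau 0.337
H 167.9 ring 0.5717 -0.2161 z 0.0527 F along -1.4 across(y) 2.8 z -0.4 Mz 0.020 tau 0.366
time: 37.82
H 166.9 ring 0.5717 -0.2160 z 0.0527 F along -0.9 across(y) 2.4 z -1.9 Mz 0.038 tau 0.340
```

```bash
cat >> tq.py <<'E'
u=np.array([np.cos(h),np.sin(h)]); M=s["wrist_torque"]
print("   M roll(x) %.2f pitch(y) %.2f"%(M[0]*u[0]+M[1]*u[1],M[0]*u[1]-M[1]*u[0]))
E
T="python3 tq.py 1.35"
$T
python3 -m inch '[[1,0,-0.0022,0,1],[1,0,-0.0022,0,1]]' >/dev/null; $T &&
python3 -m inch '[[1,0,-0.0022,0,1],[1,0,-0.0022,0,1]]' >/dev/null && $T &&
python3 -m inch '[[1,0,-0.0022,0,1],[1,0,-0.0022,0,1]]' >/dev/null && $T &&
python3 -m inch '[[1,0,-0.0022,0,1],[1,0,-0.0022,0,1]]' >/dev/null && $T &&
python3 -m inch '[[1,0,-0.0022,0,1],[1,0,-0.0022,0,1]]' >/dev/null && $T &&
python3 -m inch '[[1,0,-0.0022,0,1],[1,0,-0.0022,0,1]]' |head -1 && $T
```

```text
H 166.9 ring 0.5717 -0.2160 z 0.0527 F along -0.9 across(y) 2.4 z -1.9 Mz 0.038 tau 0.340
   M roll(x) -0.48 pitch(y) -0.07
H 165.9 ring 0.5717 -0.2160 z 0.0527 F along -0.1 across(y) 2.9 z -0.4 Mz -0.040 tau 0.317
   M roll(x) -0.51 pitch(y) -0.06
H 164.9 ring 0.5717 -0.2159 z 0.0527 F along -0.2 across(y) 2.9 z -0.8 Mz -0.110 tau 0.254
   M roll(x) -0.58 pitch(y) 0.00
H 163.9 ring 0.5717 -0.2160 z 0.0527 F along -0.5 across(y) 5.0 z -1.3 Mz -0.006 tau 0.613
   M roll(x) -0.80 pitch(y) -0.02
H 162.9 ring 0.5717 -0.2162 z 0.0528 F along -0.4 across(y) 6.1 z -0.7 Mz 0.057 tau 0.822
   M roll(x) -1.03 pitch(y) -0.01
H 162.0 ring 0.5716 -0.2164 z 0.0528 F along -0.1 across(y) 7.2 z -2.0 Mz 0.101 tau 0.995
   M roll(x) -1.18 pitch(y) -0.05
time: 38.82
H 161.0 ring 0.5715 -0.2166 z 0.0528 F along 0.1 across(y) 8.3 z -1.1 Mz 0.236 tau 1.267
   M roll(x) -1.40 pitch(y) -0.03
```

```bash
T="python3 tq.py 1.9"
python3 -m inch '[[1,0,-0.0022,0,1],[1,0,-0.0022,0,1]]' >/dev/null; $T &&
python3 -m inch '[[1,0,-0.0011,0,0.5],[1,0,-0.0011,0,0.5],[1,0,-0.0011,0,0.5]]' >/dev/null && $T;
python3 -m inch '[[1,0,0,0,0]]' >/dev/null; $T
python3 -m inch '[[1,0,0,0,0]]' >/dev/null; $T
python3 -m inch '[[1,0,0,0,0]]' | head -1; $T
```

```text
H 160.0 ring 0.5714 -0.2169 z 0.0529 F along 0.0 across(y) 9.3 z -0.9 Mz 0.359 tau 1.521
   M roll(x) -1.65 pitch(y) 0.00
H 159.6 ring 0.5714 -0.2170 z 0.0529 F along 0.0 across(y) 9.4 z -1.2 Mz 0.354 tau 1.520
   M roll(x) -1.64 pitch(y) -0.08
H 159.6 ring 0.5713 -0.2170 z 0.0529 F along -0.1 across(y) 10.1 z -1.0 Mz 0.386 tau 1.649
   M roll(x) -1.69 pitch(y) -0.03
H 159.6 ring 0.5713 -0.2170 z 0.0528 F along -0.3 across(y) 9.8 z -1.4 Mz 0.385 tau 1.605
   M roll(x) -1.67 pitch(y) -0.07
time: 39.48
H 159.6 ring 0.5714 -0.2170 z 0.0528 F along 0.1 across(y) 10.0 z -0.9 Mz 0.404 tau 1.655
   M roll(x) -1.70 pitch(y) -0.04
```

```bash
T="python3 tq.py"
python3 -m inch '[[1,0,0.0022,0,-1],[1,0.0001,0.0043,0,-2],[1,0.0002,0.0065,0,-3],[1,0.0002,0.0065,0,-3]]' >/dev/null; $T
python3 -m inch '[[1,0,0.0022,0,-1],[1,0,0.0022,0,-1]]' >/dev/null; $T
python3 -m inch '[[1,0,0.0011,0,-0.5],[1,0,0.0011,0,-0.5]]' |head -1; $T
```

```text
H 162.4 ring 0.5716 -0.2164 z 0.0528 F along -0.3 across(y) 5.4 z -1.2 Mz 0.086 tau 0.758
   M roll(x) -0.89 pitch(y) -0.01
H 163.4 ring 0.5717 -0.2160 z 0.0528 F along -0.2 across(y) 4.4 z -1.3 Mz -0.056 tau 0.490
   M roll(x) -0.76 pitch(y) 0.12
time: 40.15
H 163.9 ring 0.5718 -0.2158 z 0.0527 F along 0.5 across(y) 3.7 z -1.0 Mz -0.066 tau 0.398
   M roll(x) -0.66 pitch(y) 0.11
```

```bash
T="python3 tq.py"
python3 -m inch '[[1,0,0.0011,0,-0.5],[1,0,0.0011,0,-0.5]]' >/dev/null; $T
python3 -m inch '[[1,0,0.0011,0,-0.5],[1,0,0.0011,0,-0.5]]' >/dev/null; $T
python3 -m inch '[[1,0,0.0011,0,-0.5],[1,0,0.0011,0,-0.5]]' |head -1; $T
```

```text
H 164.4 ring 0.5718 -0.2156 z 0.0527 F along 0.2 across(y) 2.8 z -0.8 Mz -0.117 tau 0.233
   M roll(x) -0.55 pitch(y) 0.17
H 164.9 ring 0.5718 -0.2156 z 0.0527 F along 1.4 across(y) 2.2 z -0.4 Mz -0.043 tau 0.229
   M roll(x) -0.35 pitch(y) 0.24
time: 40.65
H 165.4 ring 0.5718 -0.2155 z 0.0527 F along 1.8 across(y) 0.7 z -0.4 Mz -0.077 tau 0.010
   M roll(x) -0.18 pitch(y) 0.28
```

```bash
T="python3 tq.py"
python3 -m inch '[[1,0,0,-0.001,0],[1,0,0,-0.002,0],[1,0,0,-0.003,0]]' >/dev/null; $T
python3 -m inch '[[1,0,0,-0.002,0],[1,0,0,-0.004,0],[1,0,0,-0.006,0]]' >/dev/null; $T
python3 -m inch '[[1,0,0,-0.003,0],[1,0,0,-0.006,0],[1,0,0,-0.01,0],[1,0,0,-0.015,0],[1,0,0,-0.02,0]]' |head -1; $T
python3 -m inch '[[1,0,0,-0.01,0],[1,0,0,-0.02,0],[1,0,0,-0.04,0],[1,0,0,-0.05,0],[1,0,0,-0.05,0]]' |head -1; $T
```

```text
H 165.4 ring 0.5719 -0.2156 z 0.0553 F along 6.6 across(y) 1.1 z -7.8 Mz -0.148 tau -0.017
   M roll(x) -0.24 pitch(y) 0.71
H 165.4 ring 0.5723 -0.2158 z 0.0605 F along 13.7 across(y) 3.2 z -16.6 Mz -0.077 tau 0.317
   M roll(x) -0.29 pitch(y) 1.05
time: 41.57
H 165.4 ring 0.5795 -0.2178 z 0.0830 F along 44.5 across(y) 0.8 z -24.5 Mz -0.432 tau -0.327
   M roll(x) -0.61 pitch(y) 7.13
time: 41.98
H 165.5 ring 0.5724 -0.2159 z 0.1337 F along 0.3 across(y) -0.0 z -1.7 Mz 0.060 tau 0.057
   M roll(x) -0.02 pitch(y) -0.04
```

```bash

python3 -m inch '[[1,-0.008,-0.018,0,-3],[1,-0.016,-0.036,0,-6],[1,-0.024,-0.055,0,-9],[1,-0.032,-0.074,0,-12],[1,-0.04,-0.0925,0,-14.6]]' |head -1
python3 -m inch '[[1,0,0,0,0],[1,0,0,0,0]]' |head -2; python3 tq.py
python3 - <<'E'
from h import *
np.set_printoptions(precision=4,suppress=True)
acc=0
for i in range(6):
    p=ctrl.read_camera("top"); acc=acc+p["pixels"].astype(float)
im=(acc/6)
q=ctrl.read_camera("side")
f=lambda I,b,w,h:cv2.resize(cv2.cvtColor(I[b[1]:b[3],b[0]:b[2]].astype(np.uint8),cv2.COLOR_RGB2BGR),(w,h),interpolation=cv2.INTER_CUBIC)
A=f(im,(394,197,424,227),400,400); B=f(q["pixels"],(250,200,390,340),400,400)
cv2.imwrite("pics/after.png",np.hstack([A,B]))
print(ctrl.tip_of("spanner_ring",q)[:1],ctrl.tip_of("spanner_ring",p)[:1])
red=(im[...,0]-np.maximum(im[...,1],im[...,2]))[197:227,394:424]; idx=np.argsort(red.ravel())[::-1][:8]
print([(394+int(i%30),197+int(i//30),int(red.ravel()[i])) for i in idx])
E
```

```text
time: 42.4
time: 42.57
eef_pos: [0.4343, -0.0837, 0.1304]
H 180.1 ring 0.5588 -0.0835 z 0.1304 F along 1.1 across(y) 0.0 z -1.5 Mz 0.025 tau 0.025
   M roll(x) -0.03 pitch(y) -0.07
[{'at': [335.9, 249.9], 'score': 0.76}] [{'at': [358.3, 217.3], 'score': 0.78}]
[(409, 206, 73), (410, 206, 67), (409, 207, 59), (410, 207, 57), (408, 206, 38), (408, 207, 37), (403, 212, 36), (405, 208, 34)]
```

View pics/after.png

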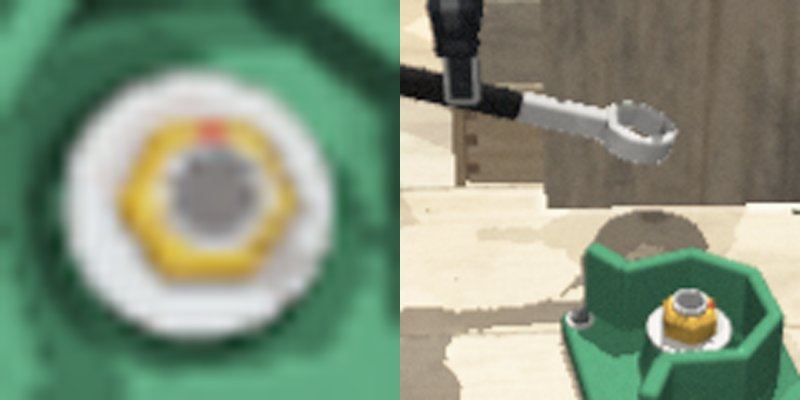

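The left crop shows the red dot now straight up at (212,130), so the nut has turned about 85–90°. The right crop shows the spanner clear of the press but drooped a bit at the ring. I'll check the nut's rotation more finely in the images, at no robot time.

```bash
python3 - <<'E'
from h import *
acc=0
for i in range(6): acc=acc+ctrl.read_camera("top")["pixels"].astype(float)
im=(acc/6).astype(np.uint8)
B=cv2.resize(cv2.cvtColor(im[178:246,374:446],cv2.COLOR_RGB2BGR),None,fx=8,fy=8,interpolation=cv2.INTER_CUBIC)
A=cv2.imread("pics/nut_top.png"); cv2.imwrite("pics/nutB.png",B)
C0=((409.5-374+.5)*8,(211.45-178+.5)*8)
for dc in((0,0),(4,0),(-4,0),(0,4),(0,-4)):
  out=[]
  for I in(A,B):
    I=I.astype(float); y,x=np.mgrid[:I.shape[0],:I.shape[1]]; x=x-C0[0]-dc[0]; y=y-C0[1]-dc[1]; r=np.hypot(x,y); m=r<62
    b,g,rr=I[...,0],I[...,1],I[...,2]
    red=np.clip(rr-1.0*g-12,0,None)*m*(r>25); ra=np.degrees(np.arctan2(-(red*y).sum(),(red*x).sum()))
    sat=np.clip(np.minimum(rr,g+30)-b,0,None)*m      # gold weight
    z=(sat*(x+1j*-y)**6/60**6).sum(); out+=[ra,np.degrees(np.angle(z))/6]
  print(dc,"red A %.1f hex A %.1f | red B %.1f hex B %.1f | dred %.1f dhex %.1f mod 60"%(*out,out[0]-out[2],(out[1]-out[3])%60))
E
```

```text
(0, 0) red A -178.4 hex A 25.2 | red B 159.8 hex B 1.0 | dred -338.2 dhex 24.2 mod 60
(4, 0) red A -178.7 hex A 25.4 | red B 164.9 hex B 1.8 | dred -343.6 dhex 23.7 mod 60
(-4, 0) red A -178.0 hex A 25.5 | red B 149.7 hex B 0.0 | dred -327.7 dhex 25.5 mod 60
(0, 4) red A 169.4 hex A 24.9 | red B 143.6 hex B 0.6 | dred 25.9 dhex 24.3 mod 60
(0, -4) red A -166.4 hex A 25.4 | red B -179.9 hex B 1.5 | dred 13.4 dhex 23.8 mod 60
```

```bash

python3 -m inch '[[1,0,0,0.02,0],[1,0,0,0.045,0],[1,0,0,0.07,0],[1,0,0,0.085,0],[1,0,0,0.085,0]]' 40; python3 -m inch '[[1,0,0,0.005,0],[1,0,0,0.01,0],[1,0,0,0.015,0],[1,0,0,0.02,0],[1,0,0,0.022,0]]' 25; python3 tq.py
```

```text
time: 43.73
eef_pos: [0.4335, -0.0838, 0.0436]
tcp_rot: [1.0, 0.0, -0.003, -0.001]
contact_force: [-1.3, 1.1, -2.1]
opening: 0.12
finger_force: 110.2
time: 44.15
eef_pos: [0.4376, -0.0855, 0.0261]
tcp_rot: [1.0, 0.0, 0.002, 0.001]
contact_force: [-2.0, 0.7, 3.4]
opening: 0.122
finger_force: 111.0
H 180.0 ring 0.5621 -0.0855 z 0.0261 F along -2.0 across(y) -0.7 z 3.4 Mz 0.164 tau 0.071
   M roll(x) 0.12 pitch(y) 0.32
```

```bash

python3 -m inch '[[1,0,0,0.003,0],[1,0,0,0.006,0],[1,0,0,0.009,0],[1,0,0,0.009,0],[1,0,0,0.009,0]]' 25; python3 tq.py
python3 -m inch '[[1,0,0,0.003,0],[1,0,0,0.006,0],[1,0,0,0.008,0],[1,0,0,0.008,0],[1,0,0,0.008,0]]' ; python3 tq.py
```

```text
time: 44.57
eef_pos: [0.4364, -0.0849, 0.0159]
tcp_rot: [1.0, 0.0, 0.001, 0.0]
contact_force: [0.3, 1.3, 1.3]
opening: 0.121
finger_force: 111.3
H 180.0 ring 0.5609 -0.0848 z 0.0159 F along 0.3 across(y) -1.3 z 1.3 Mz 0.103 tau -0.059
   M roll(x) 0.12 pitch(y) 0.64
time: 44.98
eef_pos: [0.4358, -0.0852, 0.0077]
tcp_rot: [1.0, -0.0, 0.0, 0.0]
contact_force: [-3.8, -0.4, 4.3]
opening: 0.121
finger_force: 112.0
H 180.0 ring 0.5603 -0.0853 z 0.0077 F along -3.8 across(y) 0.4 z 4.3 Mz -0.270 tau -0.214
   M roll(x) -0.31 pitch(y) 0.39
```

```bash

python3 -m inch '[[0.45,0,0,0,0],[0.45,0,0,0,0],[0.45,0,0,0,0],[0.45,0,0,0,0],[0.45,0,0,0,0]]'
python3 -m inch '[[0.45,0,0,-0.02,0],[0.45,0,0,-0.05,0],[0.45,0,0,-0.08,0],[0.45,0,0,-0.11,0],[0.45,0,0,-0.14,0]]'
python3 -m inch '[[0.45,0,0,0,0],[0.45,0,0,0,0],[0.45,0,0,0,0]]'
python3 - <<'E'
from h import *
np.set_printoptions(precision=4,suppress=True)
for c in("top","side"):
    q=ctrl.read_camera(c)
    for n,z in(("spanner_ring",0),("spanner_grip",.009),("ink_tin",0),("wood_stamp",0)):
        for d in ctrl.tip_of(n,q)[:1]: print(c,n,np.round(d["at"],1),round(d["score"],2),world(q,d["at"],z))
# heights along spanner (side depth): ring rim, shank, sleeve
for x in(.40,.45,.49,.52,.56-.02):
    P=np.array([x,-.085,.018]); M=R.from_quat(q["rotation"]).as_matrix() if np.size(q["rotation"])==4 else np.array(q["rotation"])
    v=M.T@(P-np.array(q["xyz"])); uv=(q["cx"]+q["fx"]*v[0]/v[2],q["cy"]+q["fy"]*v[1]/v[2]); print(x,np.round(uv,1),world(q,uv,win=1))
E
```

```text
time: 45.4
eef_pos: [0.4353, -0.0846, 0.0073]
tcp_rot: [1.0, 0.0, -0.0, -0.0]
contact_force: [-0.4, -0.3, -0.1]
opening: 0.552
finger_force: 0.0
time: 45.82
eef_pos: [0.4351, -0.0845, 0.1488]
tcp_rot: [1.0, 0.0, -0.0, -0.0]
contact_force: [0.9, -0.0, 0.4]
opening: 0.553
finger_force: 0.0
time: 46.07
eef_pos: [0.4351, -0.0845, 0.147]
tcp_rot: [1.0, 0.0, -0.0, -0.0]
contact_force: [-0.2, 0.5, -0.4]
opening: 0.547
finger_force: 0.0
top spanner_ring [356.1 216.9] 0.49 [ 0.5614 -0.0852  0.    ]
top ink_tin [417.3 297.7] 0.63 [ 0.3515 -0.2445  0.    ]
top wood_stamp [374.8 161.3] 0.48 [ 0.7093 -0.1344  0.    ]
side spanner_ring [342.3 289.3] 0.6 [ 0.5689 -0.0877  0.    ]
side spanner_grip [283.2 286.2] 0.69 [ 0.4518 -0.0854  0.009 ]
side ink_tin [223.2 349.7] 0.65 [ 0.3563 -0.2455  0.    ]
side wood_stamp [418.2 302. ] 0.61 [ 0.7105 -0.1326  0.    ]
0.4 [256.6 282.9] [ 0.4001 -0.086   0.0187]
0.45 [282.1 282.4] [ 0.45   -0.0847  0.0177]
0.49 [302.5 282. ] [ 0.49   -0.0847  0.0178]
0.52 [317.7 281.7] [ 0.5199 -0.0864  0.019 ]
0.54 [327.8 281.5] [ 0.5401 -0.0838  0.0172]
```

The spanner lies flat, top at 18 mm all along and about 30 mm clear of the press. The tin and stamp read unmoved within detector scatter.

```bash
python3 -c "
from plant import ctrl
print(ctrl.sign_off())"
```

```text
the job is handed in; nothing more can be done
None
```

I ran the nut home, pulled it up to about 1.6 N m (peak reading 1.7), laid the spanner flat clear of the press and handed the job in at about 46 s, but the ring jammed coming off (about 45 N along the shank), so the nut may have backed off a degree or two from home, which I did not re-check.

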